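# Check the shed's spring scale with the cased check weights

### The arm

A 7-joint arm with a two-finger parallel gripper is mounted at the origin on the work surface. World frame = base frame: x ahead of the robot, y to its left, z up, the work surface at z = 0. Lengths are in m, angles in rad, forces in N, time in s.
With the tool pointing down it reaches from about 0.4 to 0.85 m from the base axis. Payload 4.5 kg.
Tool frame: the origin (TCP) lies on the centre line of the jaws, within the pads' length; the fingertips stand r.tips_ahead ahead of it and the grasp point (between the pads) is the TCP (r.tips_ahead is the distance from the TCP to the fingertips, in m); z points along the fingers, y is the direction in which the jaws open and shut (so a half turn about z gives the same grasp; the last joint's range is limited). The gripper opens to 88 mm and grips with 3 to 60 N. Pads are 18 mm wide; open, the fingers measure 123 mm over their backs; the gripper's body (75 mm by 187 mm) begins 45 mm behind the grasp point.
Start: joints at [1.188, 0.689, -0.195, 1.565, 0.157, 0.902, -0.215], TCP at [0.253, -0.572, 0.258] pointing down, gripper open.
Joint ranges: [-3.01, 3.01], [-0.46, 2.08], [-1.47, 1.51], [0.13, 2.56], [-1, 4.14], [0.04, 2.09], [-2.66, 2.66]. Speed limits (rad/s): [2.57, 2.57, 3.14, 3.14, 3.14, 3.14, 3.14].

### API

Orientations are given as a unit quaternion [x, y, z, w].
In Python, from plant import r gives the robot as it stands.
- The arm moves only by the shell command python3 -m inch 'ROWS' [FORCE]. ROWS is JSON, a list of rows, each a list of 5 numbers: the shift along the world's x, y, z in units of 25 mm (1.0 is 25 mm), then the turn about the world's z in units of 6 degrees (1.0 is 6 degrees), then the finger opening in mm, from 0 to 88.1. A call has 1 to 5 rows; each row shifts and turns the commanded pose from where the row before left it; what a row does not reach is not made up. A row lasts 1/10 s, in which the tool goes at most 50 mm and 8.59 degrees, less where a joint would pass 70% of its speed; a pose out of reach is approached as far as the arm can. A call is refused whole if a number of a shift passes 1 or a number of a turn 1, either way. A call with a gripper value outside its range is refused whole. The fingers move at their own pace and stop on an object; FORCE is the grip in N (left out, the last holds). Time passes only in rows, so rows that do not move let the fingers close. It gives the time, the measured TCP pose, the force and the opening at its end, in the units of the state.
- r.get_state(): the state, without advancing time (a new reading comes with each control period).
- r.snapshot(name): name is "scene" or "top"; returns a dict with "pixels" (384x512x3 uint8, red, green, blue), "range_z" (384x512 float32, m along the optical axis (not along the pixel's ray), 0 where there is no reading), "K" (3x3 intrinsics, pixels), "k1" (the pictures are not rectified: a ray, as slopes to the right and down, at radius r is drawn at 1 + k1 r^2 times it, then the intrinsics apply), "position" and "attitude" of the camera in the world. Camera axes: x right, y up, looking along -z (the intrinsics and any distortion apply to the point x, -y, -z); pixel columns grow to the right and rows downward; lengths in m; the calibration is good to about 2 mm. A picture is of the moment at which its call begins.
- r.finish_job(): hands the job in, once; it reports no verdict.
The state is a dict: "clock": time; "q": joint angles; "qd": joint speeds; "joint_torque": joint torques, N m; "tool_pos": TCP position; "eef_rot": TCP orientation; "contact_force": force on the tool from outside, world axes, zero at the start; "moment": the same for the moment, N m; "opening": opening from 0.0 (shut) to 1.0 (fully open).
Only numpy, scipy, OpenCV 4.12 (cv2) and the standard library are available. Lean on these libraries where they do the work, as an engineer would, in place of code of your own. Each camera call takes 0.05 s, during which the arm holds its last target. There are 200 camera calls.

### The job

Check the spring scale: press the orange release tab in, pivot the clear cover up out of the case's frame and leave it lying flat on the blue mat. Then, from the lightest to the heaviest, stand each check weight you find in the case, one after the other, on the centre of the scale pan, let go until the pan has settled (lower it gently, the pan must never be driven down to its stop), and move it on to the aluminium tray. Finish with the cover on the mat and all the weights standing in the tray, without disturbing the glue bottle, tape roll or screw jar.

Things in the scene. Friction and masses are not known exactly. Their poses are not given: they have to be found in the camera images.
- case: black check-weight case, an open box fixed to the bench, 191 x 172 mm, rim 74 mm high; the cover lies on the rim inside a 10 mm high frame with 2 mm play. Origin: centre of its underside, +x away from the robot (to the latch side), z up. Inside 152 x 152 mm (x and y within 76 mm of the origin), its floor 6 mm above the bench.
- catch (a point): lower inner edge of the yellow catch in the middle of the case's +x side (60 mm wide, case x 83 to 98 mm, z 87 to 93 mm); the cover's orange hook is held under it, overlapping 6 mm with 2 mm play
- case_toe (a point): where cover_toe lies when the cover is home (case x = -85 mm, z = 74 mm). A lip on the case's -x side, z 84 to 90 mm, overhangs the toe edge by 7 mm with 4 mm play above the cover, so the cover cannot be lifted straight up
- cover: clear plastic snap-in cover, 166 (x) x 156 (y) x 6 mm, 150 g, loose, latched in the case's frame at the start. Origin: centre of its flat underside (when home 2 mm to -x of the case's origin, 74 mm up), x to its latch edge, z up. With the tab in, swing the latch edge up about the toe edge (0.25 rad clears the frame, more is possible), then draw it 15 mm or more along its own +x out from the lip.
- cover_grip (a point): middle of the cover's handle (cover x = 30, z = 36 mm): a fixed black rib (x 8 to 16 mm, 60 mm wide in y, top at z = 41 mm) and parallel to it the orange release tab. Pinching both from above, fingers closing along x with tips no lower than z = 14 mm, presses the tab in and holds the cover. 44 mm over both, 34 mm with the tab fully in
- cover_toe (a point): middle of the lower edge of the cover's toe (cover x = -83 mm, z = 0); the cover pivots on this line, along its y
- tab (a joint): travel of the orange release tab, m: 0 sprung out (hook under the catch), 0.010 fully in; pressed towards the rib (the cover's -x); spring 2.4 N at the start, 8.4 N fully in; the hook is clear of the catch from 0.008. It springs out again when let go.
- tab_face (a point): middle of the outer (+x) face of the orange tab's upright paddle, 40 mm wide, 6 mm thick, cover x = 52 mm, z 6 to 41 mm; this point is at z = 28 mm and moves with the tab
- scale: green spring scale fixed to the bench, 150 x 150 mm body, 55 mm high, round steel pan above. Origin: centre of its underside; dial on its +x side
- pan_top (a point): centre of the top face of the scale's round steel pan, 150 mm across, 100 mm above the bench when empty; the pan moves straight down on its spring without tilting. A black ring of 68 mm is marked round its centre
- pan (a joint): how far the pan has sunk, m: 0 empty, stop at 0.030; spring 420 N/m (7 mm under the white weight, 17 mm under the red one), lightly damped: it settles in under a second
- tray: loose aluminium tray 220 (x) x 150 (y) x 22 mm, walls and floor 4 mm, 0.8 kg, long side along its x. Origin: centre of its underside. Room for four weights two by two, 65 mm off its centre in x and 35 mm in y
- mat: blue square mat fixed on the bench, 190 x 190 x 4 mm. Origin: centre of its underside, so its top is at z = 4 mm
- glue: bystander: white glue bottle, 56 mm across, 150 mm tall, origin under its centre
- tape: bystander: black roll of tape lying flat, 90 mm across, 24 mm high, origin under its centre
- screws: bystander: amber screw jar, 72 mm across, 90 mm tall, origin under its centre
- weight_white: white check weight, 350 g (lightest of the set of four; may be absent): painted cylinder 42 mm across and 34 mm high with a steel knob 22 mm across on top, from 34 to 60 mm. Origin: centre of its underside, z up. At first stands in the case in one of four places 34 mm off its centre in x and y
- weight_yellow: yellow check weight, 480 g (second of the set of four; may be absent): painted cylinder 48 mm across and 34 mm high with a steel knob 22 mm across on top, from 34 to 60 mm. Origin: centre of its underside, z up. At first stands in the case in one of four places 34 mm off its centre in x and y
- weight_blue: blue check weight, 600 g (third of the set of four; may be absent): painted cylinder 54 mm across and 34 mm high with a steel knob 22 mm across on top, from 34 to 60 mm. Origin: centre of its underside, z up. At first stands in the case in one of four places 34 mm off its centre in x and y
- weight_red: red check weight, 750 g (heaviest of the set of four; may be absent): painted cylinder 60 mm across and 34 mm high with a steel knob 22 mm across on top, from 34 to 60 mm. Origin: centre of its underside, z up. At first stands in the case in one of four places 34 mm off its centre in x and y
Not all that is in view belongs to the job. Of the things shaped like the cover, the clear one is meant.

How it is judged:
On the way, in this order (a step that is already met when the one before it is completed fails the run):
1. the release tab is pressed in with the cover still in its frame (value of joint tab above 0.007 m and distance between cover_toe and case_toe below 0.02 m and angle between cover's own z axis and vertical below 0.1 rad), for 0.05 s.
2. the cover is pivoted up by more than 0.12 rad with its toe still within 20 mm of its seat (angle between cover's own z axis and vertical above 0.12 rad and distance between cover_toe and case_toe below 0.02 m), for 0.05 s.
3. the white weight stands on the pan, within 12 mm of its centre, let go and settled for half a second (horizontal distance between weight_white and pan_top below 0.012 m and z of weight_white in the frame of pan_top between -0.004 and 0.004 m and angle between weight_white's own z axis and vertical below 0.08 rad and linear speed of weight_white below 0.01 m/s and contact force between the fingers and weight_white below 0.1 N), for 0.5 s.
4. the yellow weight stands on the pan, within 12 mm of its centre, let go and settled for half a second (horizontal distance between weight_yellow and pan_top below 0.012 m and z of weight_yellow in the frame of pan_top between -0.004 and 0.004 m and angle between weight_yellow's own z axis and vertical below 0.08 rad and linear speed of weight_yellow below 0.01 m/s and contact force between the fingers and weight_yellow below 0.1 N), for 0.5 s.
5. the blue weight stands on the pan, within 12 mm of its centre, let go and settled for half a second (horizontal distance between weight_blue and pan_top below 0.012 m and z of weight_blue in the frame of pan_top between -0.004 and 0.004 m and angle between weight_blue's own z axis and vertical below 0.08 rad and linear speed of weight_blue below 0.01 m/s and contact force between the fingers and weight_blue below 0.1 N), for 0.5 s.
6. the red weight stands on the pan, within 12 mm of its centre, let go and settled for half a second (horizontal distance between weight_red and pan_top below 0.012 m and z of weight_red in the frame of pan_top between -0.004 and 0.004 m and angle between weight_red's own z axis and vertical below 0.08 rad and linear speed of weight_red below 0.01 m/s and contact force between the fingers and weight_red below 0.1 N), for 0.5 s.
At the end, for the whole second after the job is handed in: The cover lies flat, right side up, on the blue mat, its centre within 40 mm of the mat's; every weight present stands upright on the tray's floor; the pan is empty and all is at rest (horizontal distance between cover and mat below 0.04 m and height (world z) of cover below 0.01 m and angle between cover's own z axis and vertical below 0.08 rad and linear speed of each of cover, weight_white, weight_yellow, weight_blue, weight_red below 0.02 m/s and x of weight_white in the frame of tray between -0.1 and 0.1 m and y of weight_white in the frame of tray between -0.06 and 0.06 m and z of each of weight_white, weight_yellow, weight_blue, weight_red in the frame of tray below 0.01 m and angle between each of weight_white, weight_yellow, weight_blue, weight_red's own z axis and vertical below 0.1 rad and x of weight_yellow in the frame of tray between -0.1 and 0.1 m and y of weight_yellow in the frame of tray between -0.06 and 0.06 m and x of weight_blue in the frame of tray between -0.1 and 0.1 m and y of weight_blue in the frame of tray between -0.06 and 0.06 m and x of weight_red in the frame of tray between -0.1 and 0.1 m and y of weight_red in the frame of tray between -0.06 and 0.06 m and value of joint pan below 0.003 m); the robot touches nothing.
It fails at once if the glue is moved more than 30 mm (distance of glue from where it was at the start of the episode above 0.03 m).
It fails at once if the tape is moved more than 30 mm (distance of tape from where it was at the start of the episode above 0.03 m).
It fails at once if the screws is moved more than 30 mm (distance of screws from where it was at the start of the episode above 0.03 m).
It fails at once if the pan is driven down to its stop (29 mm or more) (value of joint pan above 0.029 m).
Of weight_white, weight_yellow, weight_blue, weight_red only 3 to 4 are there at a start; the rules pass over those that are not, and their reading is None.
At some moment in a run one of tray, cover may be knocked a few centimetres aside while the robot is not near it.
It also fails if it takes over 210 s, if anything falls off the work surface, if the arm or the gripper's body presses on something with over 40 N, if the wrist force passes 120 N, or if a joint passes its speed limit or range.

## Working session

There is one attempt and no reset: what is moved stays moved. The work goes in short steps, Python scripts to look and compute and a shell command to move; the robot and the scene stay as the last step left them, time stands still between calls to the robot, and variables do not carry over. Pictures are saved under pics/ and viewed, about 12 in all and at most 16, crops included, and the job is handed in when it is done.

```bash
ls; mkdir -p pics; cat > h.py <<'E'
import numpy as np,cv2
from plant import r
from scipy.spatial.transform import Rotation as R
def snap(n):
    s=r.snapshot(n); s['R']=R.from_quat(s['attitude']).as_matrix(); return s
def rays(s,uv):
    uv=np.atleast_2d(np.array(uv,float)); K=s['K']
    d=np.stack([(uv[:,0]-K[0][2])/K[0][0],(uv[:,1]-K[1][2])/K[1][1]],1)
    m=d.copy()
    for _ in range(15): m=d/(1+s['k1']*(m**2).sum(1,keepdims=True))
    return np.c_[m[:,0],-m[:,1],-np.ones(len(m))]@s['R'].T
def plane(s,uv,z):
    w=rays(s,uv); p=np.array(s['position']); return p+w*((z-p[2])/w[:,2:3])
def cloud(s):
    h,w=s['range_z'].shape; u,v=np.meshgrid(np.arange(w),np.arange(h))
    W=rays(s,np.c_[u.ravel(),v.ravel()]).reshape(h,w,3)
    return np.array(s['position'])+W*s['range_z'][...,None]
def proj(s,P):
    c=(np.atleast_2d(P)-np.array(s['position']))@s['R']; m=np.c_[c[:,0],-c[:,1]]/-c[:,2:3]
    m=m*(1+s['k1']*(m**2).sum(1,keepdims=True)); K=np.array(s['K']); return np.c_[m[:,0]*K[0,0]+K[0,2],m[:,1]*K[1,1]+K[1,2]]
def save(s,f,box=None,k=1):
    im=s['pixels'][...,::-1]
    if box: im=im[box[1]:box[3],box[0]:box[2]]
    cv2.imwrite('pics/'+f,cv2.resize(im,None,fx=k,fy=k,interpolation=cv2.INTER_CUBIC))
def st():
    s=r.get_state(); e=R.from_quat(s['eef_rot']).as_matrix()
    print('t',round(s['clock'],2),'p',np.round(s['tool_pos'],4),'yax',np.round(e[:,1],3),'zax',np.round(e[:,2],3),'F',np.round(s['contact_force'],1),'open',round(s['opening']*88.1,1))
E
python3 - <<'E'
from h import *
st();print(r.tips_ahead)
for n in('top','scene'):
    s=snap(n);save(s,n+'0.png',k=1.5);print(n,s['position'],s['K'],s['k1'],s['R'][:,2])
    np.savez(n+'0.npz',**{k:np.array(v) for k,v in s.items()})
E
```

```text
pics
t 0.0 p [ 0.2527 -0.571   0.2569] yax [ 0.405 -0.914 -0.002] zax [-0.001  0.002 -1.   ] F [ 0.1 -0.3 -0. ] open 88.0
0.019
top [ 0.34071754 -0.09030817  1.61230755] [[479.78000122   0.         255.51654764]
 [  0.         479.78000122 193.17424669]
 [  0.           0.           1.        ]] -0.1925988291171196 [-0.09543298  0.01969912  0.99524092]
scene [ 1.19323748 -0.14008132  0.91733228] [[348.03024164   0.         256.11207437]
 [  0.         348.03024164 194.16659608]
 [  0.           0.           1.        ]] -0.10667541877883036 [ 0.64021924 -0.02289468  0.767851  ]
```

View pics/top0.png

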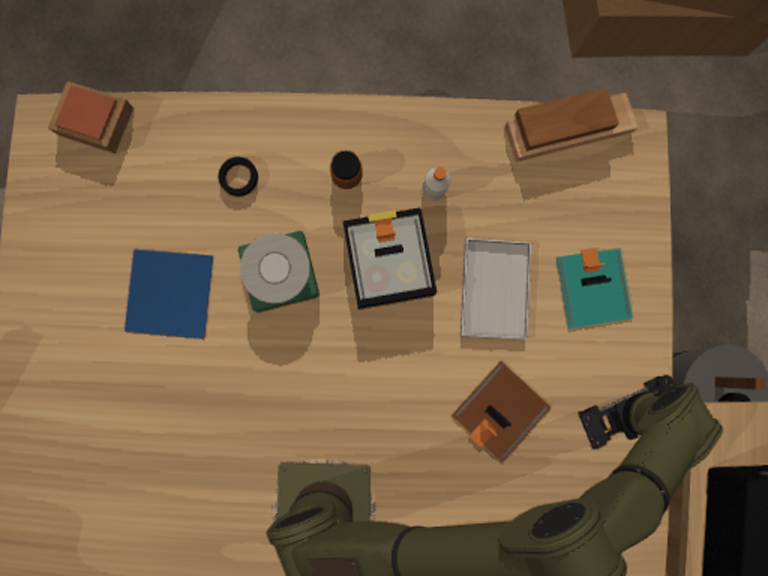

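View pics/scene0.png

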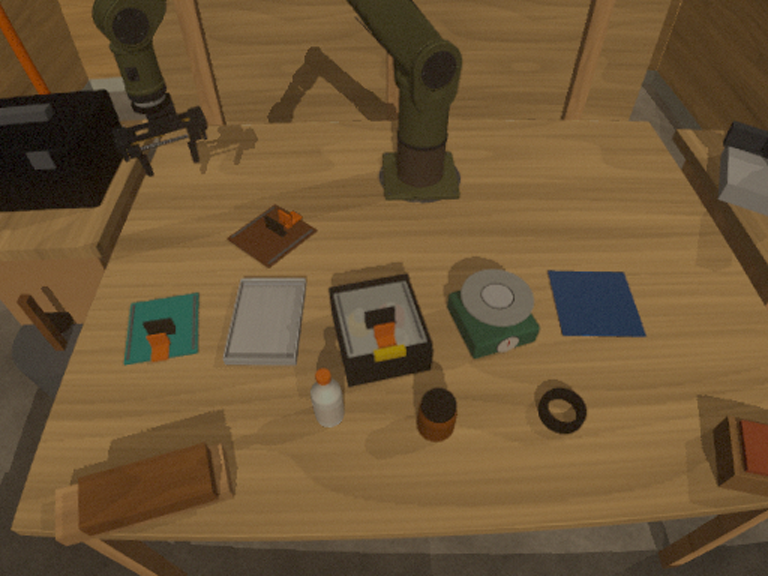

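The candidates shaped like the cover, at their top0.png pixels:
- Clear one in the black case at (390,258).
- Teal one at (595,288).
- Brown one at (501,412).

The clear one in the case's frame with the catch is the one meant. I'll confirm it in an enlarged crop and measure everything.

```bash
cat > meas.py <<'E'
from h import *
def rect(P):
    (c,wh,a)=cv2.minAreaRect((P[:,:2]*1000).astype(np.float32)); 
    return np.round(np.array(c)/1000,4),np.round(wh,1),round(a,2)
E
python3 - <<'E'
from meas import *
for n in('top','scene'):
    s=snap(n);C=cloud(s);hsv=cv2.cvtColor(s['pixels'],cv2.COLOR_RGB2HSV);H,S,V=[hsv[...,i].astype(int) for i in range(3)]
    Z=C[...,2];X=C[...,0];Y=C[...,1];print('==',n,'mean bench z',np.median(Z[(abs(Z)<.02)]))
    ok=(X>.3)&(X<.75)&(abs(Y)<.8)&(s['range_z']>0)
    def rep(name,m):
        nn,l,stt,_=cv2.connectedComponentsWithStats(m.astype(np.uint8))
        for i in range(1,nn):
            if stt[i,4]>25:
                P=C[l==i]; print(name,stt[i,:4],stt[i,4],rect(P),'z',np.round(np.percentile(P[:,2],[5,50,95]),3))
    rep('mat',ok&(H>100)&(H<125)&(S>120)&(Z<.02))
    rep('orange',ok&(H>5)&(H<16)&(S>200)&(V>120))
    rep('yellow',ok&(H>22)&(H<32)&(S>180)&(V>120)&(Z>.06))
    rep('pan',ok&(Z>.092)&(Z<.108)&(S<60))
    rep('case',ok&(Z>.076)&(Z<.09)&(V<60))
    rep('tray',ok&(S<40)&(V>90)&(Z<.03))
    rep('rib',ok&(V<50)&(Z>.1)&(Z<.125))
    save(s,n+'1.png',((225,130,300,210) if n=='top' else (210,175,300,260)),7)
E
```

```text
== top mean bench z 0.0005844898287343803
mat [ 84 167  58  58] 2829 (array([0.4746, 0.3666]), array([186.5, 186.6]), 86.85) z [-0.002  0.004  0.01 ]
pan [283 114  17  14] 85 (array([ 0.7252, -0.2294]), array([52.5, 41.7]), 86.31) z [0.094 0.1   0.107]
pan [160 156  47  47] 1651 (array([0.5272, 0.1125]), array([146.2, 146.5]), 46.23) z [0.095 0.1   0.105]
case [221 112  18   8] 52 (array([ 0.7383, -0.0284]), array([55.6, 21.7]), 86.57) z [0.08  0.087 0.09 ]
case [265 140  26  57] 169 (array([ 0.5727, -0.1938]), array([190.7,  49.8]), 15.24) z [0.078 0.084 0.089]
case [229 146  17   7] 52 (array([ 0.6335, -0.0564]), array([15.5, 54.3]), 15.29) z [0.077 0.083 0.089]
case [230 154  18  51] 105 (array([ 0.529 , -0.0539]), array([166.8,  27.1]), 20.64) z [0.078 0.085 0.089]
case [248 194  29   9] 71 (array([ 0.4724, -0.1424]), array([14.7, 90.8]), 11.78) z [0.084 0.088 0.09 ]
tray [307 159  47  67] 2778 (array([ 0.5043, -0.3738]), array([149.9, 218.4]), 87.94) z [-0.001  0.005  0.02 ]
rib [250 165  19   6] 60 (array([ 0.5671, -0.1288]), array([ 9.3, 59. ]), 14.45) z [0.107 0.114 0.12 ]
==
[... 599 characters left out ...]
rray([0.5306, 0.1146]), array([145.8, 146.9]), 45.64) z [0.094 0.097 0.099]
pan [207 256  20  11] 82 (array([ 0.7389, -0.229 ]), array([22.3, 50.8]), 0.15) z [0.093 0.101 0.107]
case [220 183  68  60] 462 (array([ 0.5597, -0.1297]), array([188.1, 170.3]), 11.72) z [0.078 0.082 0.089]
case [244 211  19   8] 58 (array([ 0.5766, -0.1264]), array([10.1, 56.7]), 15.11) z [0.079 0.082 0.088]
case [282 259  20   7] 76 (array([ 0.7411, -0.0292]), array([17.3, 51.3]), 1.18) z [0.086 0.088 0.09 ]
tray [163 188  39   2] 58 (array([ 0.4   , -0.3693]), array([134.2,   5.4]), 87.98) z [0.002 0.005 0.011]
rib [244 205  19   8] 81 (array([ 0.5714, -0.1275]), array([ 9.9, 54.2]), 12.97) z [0.101 0.11  0.114]
```

View pics/top1.png

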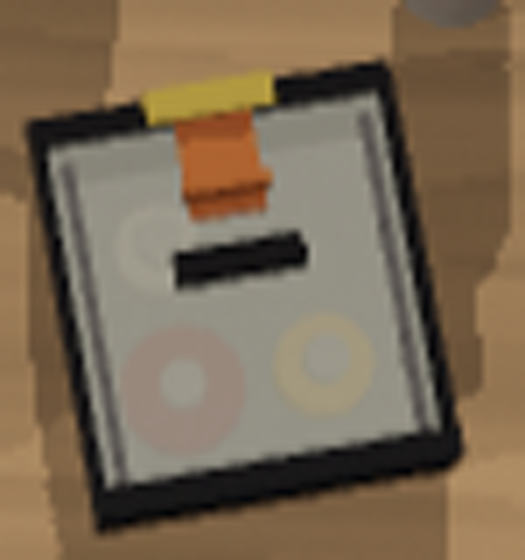

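The crop confirms it. The clear cover has its tab under the yellow catch at (208,95), and the rib is at (240,258). Through it I see white at (160,250), red at (184,385) and yellow at (325,362). Blue is absent. Moving above the handle now.

```bash
python3 -m inch '[[0.73,0.99,0,0.72,60],[0.73,0.99,0,0.72,60],[0.73,0.99,0,0.72,60],[0.73,0.99,0,0.72,60],[0.73,0.99,0,0.72,60]]' 15
python3 -m inch '[[0.73,0.99,0,0.72,60],[0.73,0.99,0,0.72,60],[0.73,0.99,0,0.72,60],[0.73,0.99,0,0.72,60],[0.73,0.99,0,0.72,60]]'
python3 -m inch '[[0.73,0.99,0,0.72,60],[0.73,0.99,0,0.72,60],[0.73,0.99,0,0.72,60],[0.73,0.99,0,0.72,60],[0.73,0.99,0,0.72,60]]'
python3 -m inch '[[0.73,0.99,0,0.72,60],[0.73,0.99,0,0.72,60],[0.73,0.99,0,0.72,60],[0,0,0,0,60],[0,0,0,0,60]]'
python3 -c "from h import *;st()"
```

```text
clock: 0.7
tool_pos: [0.3448, -0.4466, 0.2577]
eef_rot: [0.922, 0.388, -0.0, -0.0]
contact_force: [0.4, -0.2, -0.1]
opening: 0.684
clock: 1.2
tool_pos: [0.4361, -0.323, 0.2577]
eef_rot: [0.833, 0.554, -0.0, -0.0]
contact_force: [-0.0, -0.2, 0.3]
opening: 0.682
clock: 1.7
tool_pos: [0.5273, -0.1993, 0.2577]
eef_rot: [0.714, 0.7, -0.0, -0.0]
contact_force: [-0.8, -0.9, 0.4]
opening: 0.679
clock: 2.2
tool_pos: [0.5814, -0.1257, 0.2574]
eef_rot: [0.632, 0.775, -0.0, -0.0]
contact_force: [-0.3, -0.5, -0.7]
opening: 0.678
t 2.2 p [ 0.5814 -0.1257  0.2574] yax [ 0.979  0.202 -0.001] zax [-0.001 -0.    -1.   ] F [-0.3 -0.5 -0.7] open 59.8
```

```bash
python3 -m inch '[[0,0,-1,0,72],[0,0,-1,0,72],[0,0,-1,0,72],[0,0,-1,0,72],[0,0,-0.5,0,72]]'
python3 -m inch '[[0,0,-0.5,0,72],[0,0,-0.5,0,72],[0,0,0,0,72],[0,0,0,0,72]]'
python3 - <<'E'
from h import *
st();s=snap('scene');save(s,'grip0.png',(200,150,300,250),6)
E
```

```text
clock: 2.7
tool_pos: [0.5794, -0.1281, 0.1432]
eef_rot: [0.633, 0.774, -0.002, -0.001]
contact_force: [-0.2, -1.2, 0.1]
opening: 0.813
clock: 3.1
tool_pos: [0.5818, -0.1261, 0.1205]
eef_rot: [0.632, 0.775, 0.0, 0.0]
contact_force: [-0.3, 0.6, 0.1]
opening: 0.817
t 3.1 p [ 0.5818 -0.1261  0.1205] yax [0.979 0.202 0.001] zax [ 0.001 -0.    -1.   ] F [-0.3  0.6  0.1] open 72.0
```

View pics/grip0.png

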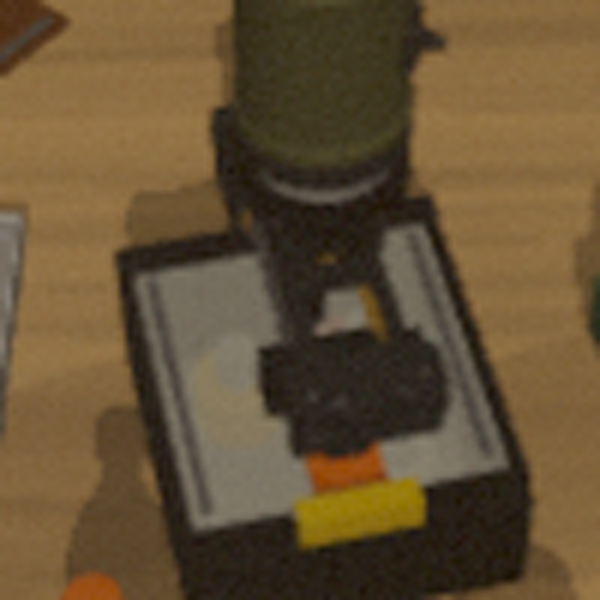

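The gripper straddles the handle: the outer finger at (340,430) is in front of the orange tab at (345,470). Closing.

```bash
python3 -m inch '[[0,0,0,0,55],[0,0,0,0,45],[0,0,0,0,38],[0,0,0,0,34],[0,0,0,0,30]]' 20
python3 -m inch '[[0,0,0,0,30],[0,0,0,0,28],[0,0,0,0,28]]'
python3 -c "from h import *;st()"
```

```text
clock: 3.65
tool_pos: [0.58, -0.1263, 0.1205]
eef_rot: [0.632, 0.775, -0.001, -0.001]
contact_force: [-6.2, -0.4, 10.0]
opening: 0.391
clock: 3.95
tool_pos: [0.5799, -0.1264, 0.1206]
eef_rot: [0.632, 0.775, -0.001, -0.001]
contact_force: [-4.3, 0.2, 6.5]
opening: 0.386
t 3.95 p [ 0.5799 -0.1264  0.1206] yax [ 0.979  0.202 -0.003] zax [-0.003 -0.001 -1.   ] F [-4.3  0.2  6.5] open 34.0
```

```bash
python3 -m inch '[[-0.08,-0.015,0.22,0,28],[-0.08,-0.015,0.22,0,28],[-0.1,-0.02,0.22,0,28],[-0.1,-0.02,0.22,0,28],[0,0,0,0,28]]'
python3 - <<'E'
from h import *
st();s=snap('scene');save(s,'piv0.png',(200,150,300,250),6)
E
```

```text
clock: 4.45
tool_pos: [0.573, -0.1276, 0.1431]
eef_rot: [0.632, 0.775, 0.001, 0.001]
contact_force: [1.8, 1.1, -5.3]
opening: 0.392
t 4.45 p [ 0.573  -0.1276  0.1431] yax [0.979 0.202 0.002] zax [ 0.002  0.    -1.   ] F [ 1.8  1.1 -5.3] open 34.5
```

View pics/piv0.png

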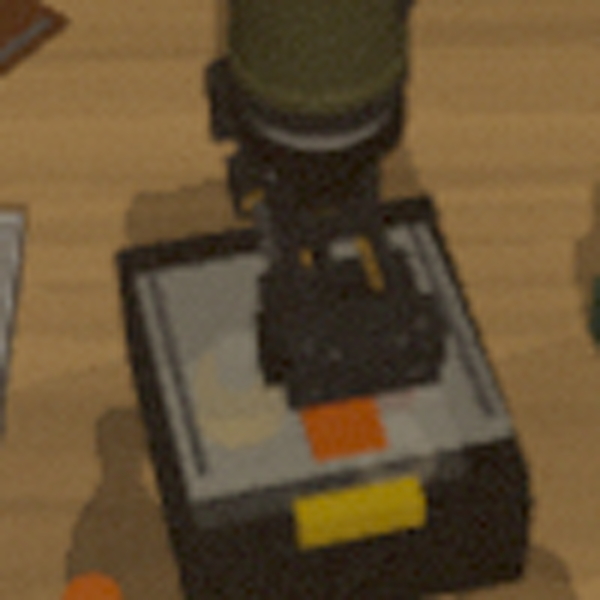

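The latch edge (row about 490) is up, and the hook at (345,440) is clear of the catch. I'll keep pivoting and check the tilt from depth.

```bash
python3 -m inch '[[-0.12,-0.025,0.2,0,28],[-0.12,-0.025,0.2,0,28],[-0.13,-0.025,0.2,0,28],[0,0,0,0,28],[0,0,0,0,28]]'
python3 - <<'E'
from h import *
st();s=snap('scene');save(s,'piv1.png',(200,150,300,250),6)
# cover surface profile along case x (scene depth), off-handle
C=cloud(s);d=C[...,:2]-[.5592,-.13];x=d@[.979,.203];y=d@[-.203,.979];z=C[...,2]
for y0 in(-.06,-.045,.045,.06):
    print(y0,[(int(a*1000),round(1000*float(np.median(z[m])))) for a in np.arange(-.08,.1,.02) if (m:=(abs(x-a)<.01)&(abs(y-y0)<.008)&(z>.0)).sum()>2])
E
```

```text
clock: 5.0
tool_pos: [0.5648, -0.1293, 0.1583]
eef_rot: [0.632, 0.775, 0.001, 0.001]
contact_force: [6.2, 1.0, -1.0]
opening: 0.397
t 5.0 p [ 0.5648 -0.1293  0.1583] yax [0.979 0.202 0.004] zax [ 0.004  0.    -1.   ] F [ 6.2  1.  -1. ] open 35.0
-0.06 [(-80, 89), (-60, 88), (-39, 93), (-19, 99), (0, 101), (20, 7), (40, 118), (60, 125), (80, 121)]
-0.045 [(-80, 608), (-60, 580), (-39, 543), (-19, 510), (0, 476), (20, 464), (40, 454), (60, 125), (80, 84)]
0.045 [(-80, 88), (-19, 533), (0, 524), (20, 500), (40, 452), (60, 125), (80, 84)]
0.06 [(-80, 89), (0, 4), (20, 111), (40, 118), (60, 125), (80, 124)]
```

View pics/piv1.png

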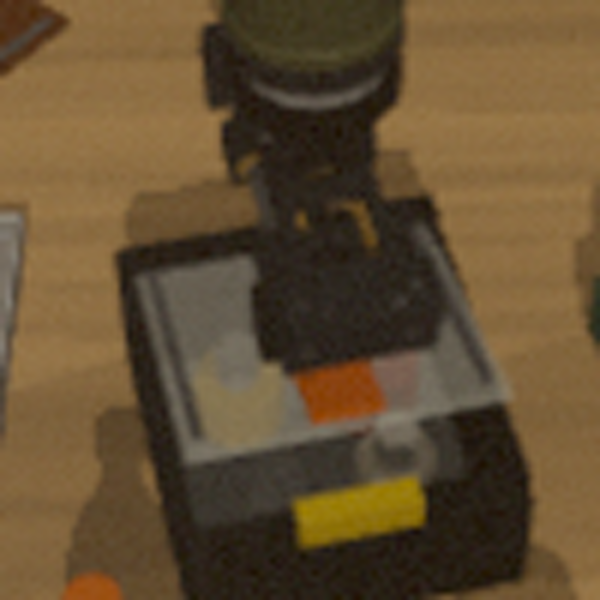

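The cover's tilt is 0.32 rad, and the clear cover's latch edge at row about 430 stands above the frame. Drawing it out along its own x, then up.

```bash
python3 -m inch '[[0.25,0.05,0.09,0,28],[0.25,0.05,0.09,0,28],[0.25,0.05,0.09,0,28],[0.25,0.05,0.09,0,28],[0,0,0,0,28]]' 22
python3 -m inch '[[0.05,0.01,0.25,0,28],[0,0,0.4,0,28],[0,0,0.4,0,28],[0,0,0.4,0,28],[0,0,0,0,28]]'
python3 - <<'E'
from h import *
st();s=snap('scene');save(s,'out0.png',(170,100,330,270),4)
E
```

```text
clock: 5.55
tool_pos: [0.5899, -0.1241, 0.1671]
eef_rot: [0.632, 0.775, 0.001, 0.001]
contact_force: [1.1, 0.6, -1.3]
opening: 0.393
clock: 6.05
tool_pos: [0.5906, -0.1244, 0.2046]
eef_rot: [0.632, 0.775, 0.001, 0.002]
contact_force: [-0.4, 0.2, -2.3]
opening: 0.388
t 6.05 p [ 0.5906 -0.1244  0.2046] yax [0.979 0.201 0.003] zax [ 0.004 -0.    -1.   ] F [-0.4  0.2 -2.3] open 34.2
```

View pics/out0.png

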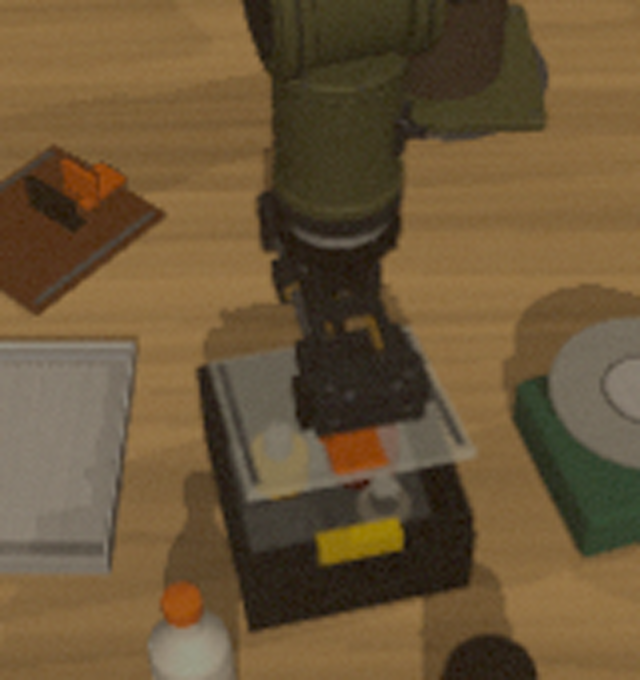

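The cover is out of the frame and held, its latch edge at row about 480 and free over the case. Lifting and carrying it to the mat.

```bash
python3 -m inch '[[0,0,0.6,0,28],[0,0,0.8,0,28],[0,0.2,0.8,0,28],[-0.1,0.4,0.7,0,28],[-0.16,0.6,0.5,-0.1,28]]'
python3 -m inch '[[-0.17,0.9,0,-0.12,28],[-0.17,0.9,0,-0.12,28],[-0.17,0.9,0,-0.12,28],[-0.17,0.9,0,-0.12,28],[-0.17,0.9,0,-0.12,28]]'
python3 -m inch '[[-0.17,0.9,0,-0.12,28],[-0.17,0.9,0,-0.12,28],[-0.17,0.9,0,-0.12,28],[-0.17,0.9,0,-0.12,28],[-0.17,0.9,0,-0.12,28]]'
python3 -m inch '[[-0.17,0.9,0,-0.12,28],[-0.17,0.9,0,-0.12,28],[-0.17,0.9,0,-0.12,28],[-0.17,0.9,0,-0.12,28],[-0.17,0.9,0,-0.12,28]]'
python3 -m inch '[[-0.17,0.9,0,-0.12,28],[-0.17,0.9,0,-0.12,28],[-0.17,0.9,0,-0.12,28],[-0.17,0.8,0,-0.12,28],[-0.15,0.5,0,-0.12,28]]'
python3 - <<'E'
from h import *
st();s=snap('scene');save(s,'mat0.png',(300,100,460,250),4)
E
```

```text
clock: 6.6
tool_pos: [0.583, -0.0942, 0.2885]
eef_rot: [0.637, 0.771, 0.0, 0.0]
contact_force: [0.4, -0.8, -1.8]
opening: 0.389
clock: 7.1
tool_pos: [0.5606, 0.0204, 0.2875]
eef_rot: [0.659, 0.752, -0.0, -0.0]
contact_force: [0.1, 0.7, -1.8]
opening: 0.392
clock: 7.6
tool_pos: [0.5391, 0.1327, 0.2875]
eef_rot: [0.683, 0.731, -0.0, -0.0]
contact_force: [0.0, 0.5, -1.6]
opening: 0.391
clock: 8.1
tool_pos: [0.5176, 0.2449, 0.2875]
eef_rot: [0.705, 0.709, -0.0, -0.0]
contact_force: [-0.6, 0.4, -0.9]
opening: 0.39
clock: 8.6
tool_pos: [0.4963, 0.3458, 0.2874]
eef_rot: [0.727, 0.687, -0.0, -0.001]
contact_force: [-0.1, -0.2, -1.3]
opening: 0.391
t 8.6 p [0.4963 0.3458 0.2874] yax [ 0.998 -0.056 -0.001] zax [-0.001  0.001 -1.   ] F [-0.1 -0.2 -1.3] open 34.4
```

View pics/mat0.png

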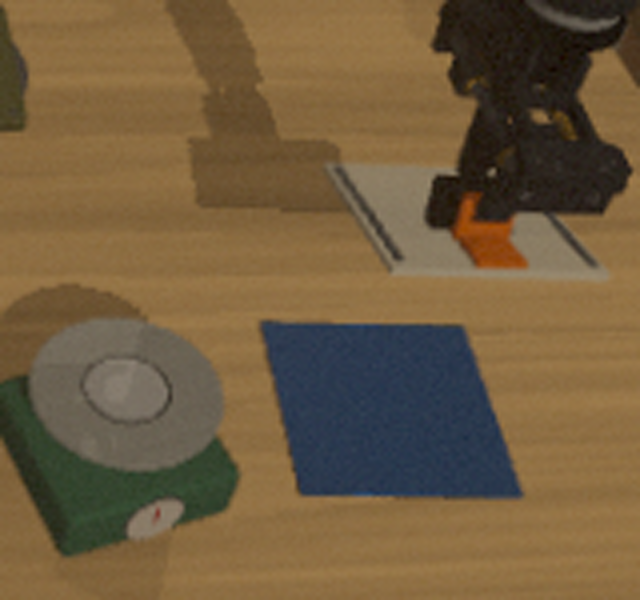

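The cover is held (latch edge around (500,270) in the crop) and the mat below it is free. Lowering.

```bash
python3 -m inch '[[0.1,0.5,-0.6,0,28],[0,0.35,-1,0,28],[0,0,-1,0,28],[0,0,-1,0,28],[0,0,-1,0,28]]'
python3 -m inch '[[0,0,-1,0,28],[0,0,-1,0,28],[0,0,-0.6,0,28],[0,0,-0.4,0,28],[0,0,0,0,28]]'
python3 -m inch '[[0,0,-0.3,0,28],[0,0,-0.3,0,28],[0,0,-0.3,0,28],[0,0,0,0,28]]'
python3 -m inch '[[0,0,-0.2,0,28],[0,0,-0.2,0,28],[0,0,0,0,28],[0,0,0,0,28]]'
python3 -m inch '[[0,0,-0.15,0,28],[0,0,-0.15,0,28],[0,0,0,0,28],[0,0,0,0,28]]'
```

```text
clock: 9.15
tool_pos: [0.5013, 0.3632, 0.1702]
eef_rot: [0.728, 0.686, -0.001, 0.0]
contact_force: [0.9, -0.2, -1.1]
opening: 0.393
clock: 9.65
tool_pos: [0.5007, 0.3636, 0.0961]
eef_rot: [0.728, 0.686, -0.001, 0.0]
contact_force: [-0.1, 1.2, -2.0]
opening: 0.391
clock: 10.05
tool_pos: [0.5024, 0.3646, 0.0752]
eef_rot: [0.728, 0.686, 0.001, 0.0]
contact_force: [2.6, -0.3, 3.0]
opening: 0.384
clock: 10.45
tool_pos: [0.5005, 0.3643, 0.0646]
eef_rot: [0.727, 0.686, -0.0, -0.0]
contact_force: [2.4, 0.1, 1.3]
opening: 0.38
clock: 10.85
tool_pos: [0.5005, 0.3643, 0.0571]
eef_rot: [0.727, 0.686, -0.001, -0.0]
contact_force: [1.5, 1.2, 0.6]
opening: 0.377
```

```bash
python3 -m inch '[[0,0,-0.1,0,28],[0,0,-0.1,0,28],[0,0,-0.08,0,28],[0,0,0,0,28]]'
python3 -m inch '[[0,0,0,0,45],[0,0,0,0,60],[0,0,0,0,72],[0,0,0,0,72],[0,0,0.5,0,72]]'
python3 -m inch '[[0,0,1,0,72],[0,0,1,0,72],[0,0,1,0,72],[0,0,1,0,60],[0,0,1,0,44]]'
python3 -m inch '[[0,-1,0.6,0,44],[0,-1,0,0,44],[0,-1,0,0,44],[0,-1,0,0,44],[0,-1,0,0,44]]'
python3 - <<'E'
from meas import *
st();s=snap('scene');save(s,'mat1.png',(190,150,450,280),3)
C=cloud(s);z=C[...,2];x=C[...,0];y=C[...,1]
m=(x>.34)&(x<.6)&(y>.24)&(y<.5)&(z>.007)&(z<.03)
nn,l,stt,_=cv2.connectedComponentsWithStats(m.astype(np.uint8));i=1+stt[1:,4].argmax();P=C[l==i]
print('cover',rect(P),np.percentile(P[:,2],[2,50,98]))
s=snap('top');np.savez('top1.npz',**{k:np.array(v) for k,v in s.items()});save(s,'case1.png',(140,110,300,220),5)
E
```

```text
clock: 11.25
tool_pos: [0.5015, 0.3645, 0.0519]
eef_rot: [0.728, 0.686, 0.001, 0.0]
contact_force: [-0.1, -1.8, 13.9]
opening: 0.38
clock: 11.75
tool_pos: [0.4992, 0.3634, 0.0615]
eef_rot: [0.727, 0.686, -0.002, -0.0]
contact_force: [-0.8, -0.5, -0.4]
opening: 0.806
clock: 12.25
tool_pos: [0.5005, 0.3643, 0.1896]
eef_rot: [0.727, 0.686, -0.0, -0.0]
contact_force: [1.0, -0.6, 0.2]
opening: 0.663
clock: 12.75
tool_pos: [0.5006, 0.2384, 0.2037]
eef_rot: [0.727, 0.686, 0.0, 0.0]
contact_force: [0.2, -0.7, 0.3]
opening: 0.505
t 12.75 p [0.5006 0.2384 0.2037] yax [ 0.998 -0.058  0.   ] zax [ 0. -0. -1.] F [ 0.2 -0.7  0.3] open 44.5
cover (array([0.4789, 0.367 ]), array([157.1, 175.1]), 85.88) [0.00706456 0.00912573 0.02683783]
```

View pics/mat1.png

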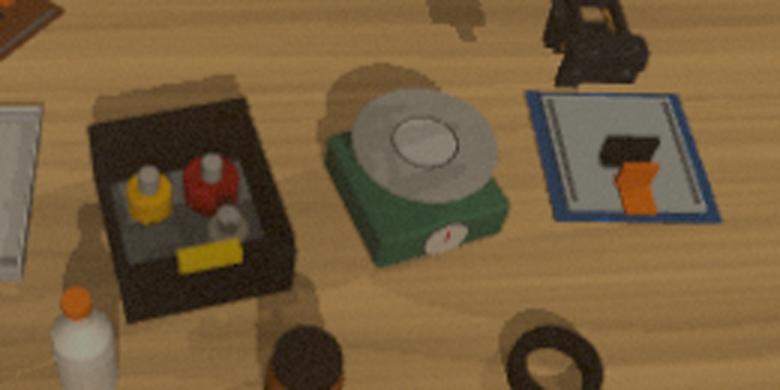

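View pics/case1.png

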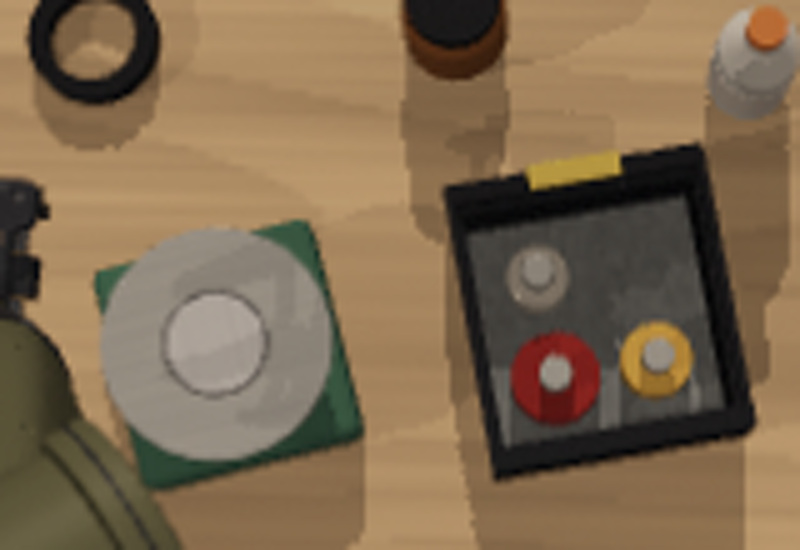

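The cover lies flat and centred on the mat, with its handle at (640,165) in mat1. In case1 white is at (538,268), red at (555,373) and yellow at (658,355). There is no blue weight. Measuring the knobs and the pan ring.

```bash
cat > wt.py <<'E'
from meas import *
def knobs(s,zl,zh,lo,hi):
    C=cloud(s);z=C[...,2];m=(z>zl)&(z<zh)&(C[...,0]>lo[0])&(C[...,0]<hi[0])&(C[...,1]>lo[1])&(C[...,1]<hi[1])
    nn,l,stt,cc=cv2.connectedComponentsWithStats(m.astype(np.uint8))
    for i in range(1,nn):
        if stt[i,4]>6: P=C[l==i];print(np.round(cc[i],1),stt[i,4],rect(P),'mean',np.round(P.mean(0),4), s['pixels'][l==i].mean(0).round())
E
python3 - <<'E'
from wt import *
for n in('top','scene'):
    s=snap(n);print(n,s['position']);C=cloud(s)
    dd=C[...,:2]-[.5592,-.13];x=dd@[.979,.203];y=dd@[-.203,.979]
    s2=dict(s);rz=s['range_z'].copy();rz[(abs(x)>.07)|(abs(y)>.07)]=0;s2['range_z']=rz
    knobs(s2,.055,.076,(.4,-.3),(.7,0))
    # pan disc centre by contour in ray-plane at z=.1
    z=C[...,2];m=(z>.09)&(z<.11)&(np.hypot(C[...,0]-.529,C[...,1]-.113)<.09)
    c,_=cv2.findContours(m.astype(np.uint8),0,2);c=max(c,key=cv2.contourArea)[:,0]
    P=plane(s,c,.1);print('pan',cv2.minEnclosingCircle((P[:,:2]*1000).astype(np.float32)))
E
```

```text
top [ 0.34071754 -0.09030817  1.61230755]
[247.  163.9] 36 (array([ 0.5836, -0.091 ]), array([18.4, 18.8]), 41.79) mean [ 0.5838 -0.0908  0.0668] [129. 121. 110.]
[271.3 180.9] 37 (array([ 0.5304, -0.1704]), array([19.3, 19.6]), 2.39) mean [ 0.5306 -0.1712  0.0657] [144. 132. 116.]
[250.7 184.4] 34 (array([ 0.5171, -0.1054]), array([19.5, 16.8]), 88.76) mean [ 0.5172 -0.1045  0.0651] [142. 131. 119.]
pan ((526.1808471679688, 112.3791275024414), 74.94341278076172)
scene [ 1.19323748 -0.14008132  0.91733228]
[260.5 204.8] 37 (array([ 0.5216, -0.1023]), array([15.7, 20.4]), 87.8) mean [ 0.5231 -0.1022  0.0614] [109.  99.  84.]
[239.2 208.6] 37 (array([ 0.5357, -0.1692]), array([18.6, 19.2]), 70.99) mean [ 0.536  -0.1689  0.0611] [111. 101.  86.]
[266.  221.9] 43 (array([ 0.588 , -0.0885]), array([18.5, 17.9]), 85.29) mean [ 0.5889 -0.0886  0.0614] [97. 88. 75.]
pan ((532.8661499023438, 112.43414306640625), 75.89340209960938)
```

```bash
python3 -m inch '[[0.243,-0.938,0,0.18,36],[0.243,-0.938,0,0.18,36],[0.243,-0.938,0,0.18,36],[0.243,-0.938,0,0.18,36],[0.243,-0.938,0,0.18,36]]' 20
python3 -m inch '[[0.243,-0.938,0,0.18,36],[0.243,-0.938,0,0.18,36],[0.243,-0.938,0,0.18,36],[0.243,-0.938,0,0.18,36],[0.243,-0.938,0,0.18,36]]'
python3 -m inch '[[0.243,-0.938,0,0.18,36],[0.243,-0.938,0,0.18,36],[0.243,-0.938,0,0.18,36],[0.243,-0.938,0,0.18,36],[0,0,0,0,36]]'
python3 -m inch '[[0,0,-0.8,0,36],[0,0,-0.8,0,36],[0,0,-0.8,0,36],[0,0,-0.4,0,36],[0,0,0,0,36]]'
python3 -c "from h import *;st()"
```

```text
clock: 13.45
tool_pos: [0.5318, 0.1236, 0.2034]
eef_rot: [0.693, 0.721, 0.001, -0.0]
contact_force: [1.3, 0.3, -1.0]
opening: 0.411
clock: 13.95
tool_pos: [0.5627, 0.0062, 0.2034]
eef_rot: [0.658, 0.753, 0.001, -0.0]
contact_force: [-0.2, -0.9, -0.2]
opening: 0.412
clock: 14.45
tool_pos: [0.5874, -0.0916, 0.2028]
eef_rot: [0.633, 0.775, -0.0, 0.001]
contact_force: [-0.4, -0.3, -0.6]
opening: 0.411
clock: 14.95
tool_pos: [0.5856, -0.087, 0.132]
eef_rot: [0.63, 0.777, -0.0, -0.001]
contact_force: [-0.5, -0.9, 0.1]
opening: 0.408
t 14.95 p [ 0.5856 -0.087   0.132 ] yax [ 0.979  0.206 -0.002] zax [-0.002  0.001 -1.   ] F [-0.5 -0.9  0.1] open 36.0
```

```bash
python3 -m inch '[[0,0,-0.7,0,36],[0,0,-0.7,0,36],[0,0,-0.7,0,36],[0,0,-0.5,0,36],[0,0,0,0,36]]'
python3 -m inch '[[0,0,0,0,26],[0,0,0,0,18],[0,0,0,0,18],[0,0,0,0,18]]'
python3 -m inch '[[0,0,0.4,0,18],[0,0,0.6,0,18],[0,0,0.8,0,18],[0,0,1,0,18],[0,0,0,0,18]]'
```

```text
clock: 15.45
tool_pos: [0.5857, -0.0883, 0.0673]
eef_rot: [0.631, 0.776, -0.0, -0.001]
contact_force: [0.2, -0.2, 1.2]
opening: 0.411
clock: 15.85
tool_pos: [0.586, -0.089, 0.0687]
eef_rot: [0.631, 0.776, -0.0, 0.0]
contact_force: [-2.7, -0.6, 4.3]
opening: 0.242
clock: 16.35
tool_pos: [0.5888, -0.0887, 0.1418]
eef_rot: [0.631, 0.776, 0.003, 0.003]
contact_force: [0.8, -0.2, -2.9]
opening: 0.24
```

```bash
python3 -m inch '[[0,0,0.8,0,18],[0,0,0.8,0,18],[0,0,0.8,0,18],[-0.228,0.806,0.3,0,18],[-0.228,0.806,0,0,18]]'
python3 -m inch '[[-0.228,0.806,0,0,18],[-0.228,0.806,0,0,18],[-0.228,0.806,0,0,18],[-0.228,0.806,0,0,18],[-0.228,0.806,0,0,18]]'
python3 -m inch '[[-0.228,0.806,0,0,18],[-0.228,0.806,0,0,18],[-0.228,0.806,0,0,18],[0,0,0,0,18],[0,0,0,0,18]]'
python3 - <<'E'
from wt import *
st()
for n in('top','scene'):
    s=snap(n);C=cloud(s);m=(C[...,2]>.128)&(C[...,2]<.18)&(np.hypot(C[...,0]-.529,C[...,1]-.1125)<.03)
    P=C[m];print(n,len(P),P.mean(0) if len(P) else '')
save(s,'pan0.png',(280,120,380,230),5)
E
```

```text
clock: 16.85
tool_pos: [0.5753, -0.0489, 0.2063]
eef_rot: [0.632, 0.775, 0.001, 0.001]
contact_force: [1.2, 1.6, -4.3]
opening: 0.239
clock: 17.35
tool_pos: [0.5456, 0.0528, 0.2049]
eef_rot: [0.631, 0.776, -0.0, -0.0]
contact_force: [0.6, -0.5, -3.0]
opening: 0.241
clock: 17.85
tool_pos: [0.5289, 0.1126, 0.2051]
eef_rot: [0.63, 0.776, -0.0, -0.0]
contact_force: [1.4, -1.5, -2.6]
opening: 0.241
t 17.85 p [0.5289 0.1126 0.2051] yax [ 0.979  0.205 -0.001] zax [-0.    -0.001 -1.   ] F [ 1.4 -1.5 -2.6] open 21.3
top 0 
scene 150 [0.54263074 0.10347055 0.16207909]
```

View pics/pan0.png

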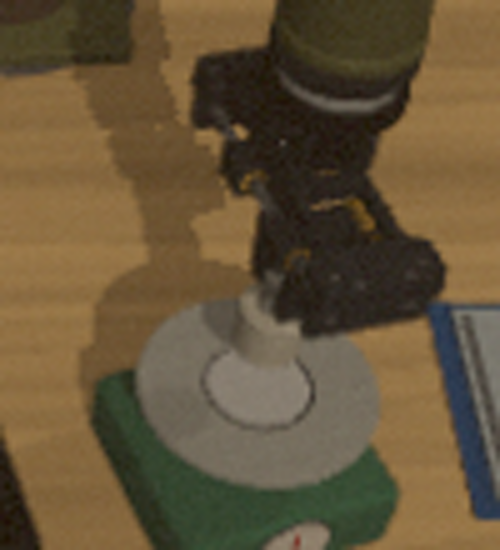

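White (270,335 in the crop) hangs upright above the ring at (258,385). Lowering gently.

```bash
python3 -m inch '[[0,0,-0.6,0,18],[0,0,-0.6,0,18],[0,0,-0.3,0,18],[0,0,0,0,18]]'
python3 -m inch '[[0,0,-0.12,0,18],[0,0,-0.12,0,18],[0,0,-0.08,0,18],[0,0,0,0,18],[0,0,0,0,18]]'
python3 -m inch '[[0,0,-0.1,0,18],[0,0,-0.08,0,18],[0,0,0,0,18],[0,0,0,0,18]]'
python3 -c "
from h import *
st();C=cloud(snap('scene'));m=(abs(C[...,2]-.095)<.02)&(np.hypot(C[...,0]-.529,C[...,1]-.1125)<.068)&(np.hypot(C[...,0]-.529,C[...,1]-.1125)>.045);print('pan z',np.median(C[m][:,2]))"
```

```text
clock: 18.35
tool_pos: [0.5287, 0.1114, 0.167]
eef_rot: [0.631, 0.775, -0.001, -0.0]
contact_force: [0.1, -1.2, -2.6]
opening: 0.241
clock: 18.85
tool_pos: [0.5295, 0.1127, 0.1603]
eef_rot: [0.631, 0.776, 0.0, 0.0]
contact_force: [0.9, -0.4, -2.5]
opening: 0.244
clock: 19.25
tool_pos: [0.5294, 0.1127, 0.1556]
eef_rot: [0.631, 0.776, 0.0, 0.0]
contact_force: [0.2, -0.2, 0.6]
opening: 0.244
t 19.25 p [0.5294 0.1127 0.1556] yax [0.979 0.204 0.001] zax [ 0.001  0.    -1.   ] F [ 0.2 -0.2  0.6] open 21.5
pan z 0.08973785858102168
```

```bash
python3 -m inch '[[0,0,0,0,25],[0,0,0,0,30],[0,0,0,0,36],[0,0,0,0,36],[0,0,0,0,36]]'
python3 -m inch '[[0,0,0.3,0,36],[0,0,0.5,0,36],[0,0,0.7,0,36],[0,0,0.7,0,36],[0,-0.5,0.7,0,36]]'
python3 -m inch '[[0,-1,0,0,36],[0,-1,0,0,36],[0,-1,0,0,36],[0,-1,0,0,36],[0,-1,0,0,36]]'
python3 -m inch '[[0,0,0,0,36],[0,0,0,0,36],[0,0,0,0,36],[0,0,0,0,36],[0,0,0,0,36]]'
python3 - <<'E'
from wt import *
st()
for n in('top','scene'):
    s=snap(n);print(n);knobs(s,.138,.17,(.47,.05),(.59,.17))
    C=cloud(s);z=C[...,2];q=np.hypot(C[...,0]-.529,C[...,1]-.1125);m=(abs(z-.095)<.02)&(q<.068)&(q>.045);print('pan z',np.median(z[m]))
    m=(z>.07)&(z<.11)&(np.hypot(C[...,0]-.529,C[...,1]-.113)<.09)
    c,_=cv2.findContours(m.astype(np.uint8),0,2);c=max(c,key=cv2.contourArea)[:,0]
    P=plane(s,c,.093);print('pan',cv2.minEnclosingCircle((P[:,:2]*1000).astype(np.float32)))
save(s,'pan1.png',(280,120,380,230),5)
E
```

```text
clock: 19.8
tool_pos: [0.529, 0.1126, 0.1555]
eef_rot: [0.631, 0.776, 0.0, -0.0]
contact_force: [0.4, 0.3, -0.6]
opening: 0.407
clock: 20.3
tool_pos: [0.5292, 0.1022, 0.23]
eef_rot: [0.63, 0.777, 0.001, -0.0]
contact_force: [-0.5, -0.3, -0.3]
opening: 0.409
clock: 20.8
tool_pos: [0.5293, -0.0259, 0.2292]
eef_rot: [0.631, 0.776, 0.0, 0.001]
contact_force: [0.0, 0.1, 0.1]
opening: 0.405
clock: 21.3
tool_pos: [0.5291, -0.0237, 0.2282]
eef_rot: [0.63, 0.776, 0.0, -0.0]
contact_force: [-0.6, 0.6, -0.9]
opening: 0.406
t 21.3 p [ 0.5291 -0.0237  0.2282] yax [0.979 0.206 0.   ] zax [ 0.     0.001 -1.   ] F [-0.6  0.6 -0.9] open 35.8
top
[181.1 175.9] 43 (array([0.5274, 0.1107]), array([19.6, 19.8]), 0.32) mean [0.5278 0.1108 0.1519] [138. 130. 118.]
pan z 0.09261689742898138
pan ((526.3713989257812, 113.35920715332031), 74.77043151855469)
scene
[333.2 187.7] 51 (array([0.532 , 0.1111]), array([19.6, 21.1]), 44.67) mean [0.5337 0.1106 0.1472] [107.  98.  84.]
pan z 0.0896999375596812
pan ((532.95947265625, 112.2355728149414), 75.9250259399414)
```

View pics/pan1.png

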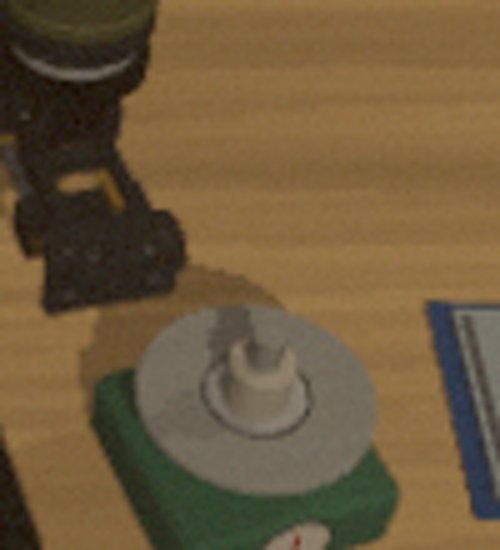

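White stands centred in the ring at (262,390), settled, with the gripper away. Picking it up and re-measuring the tray.

```bash
python3 -m inch '[[0,1,0,0,36],[0,1,0,0,36],[0,1,0,0,36],[0,1,0,0,36],[0,1,0,0,36]]'
python3 -m inch '[[0,0.45,-0.5,0,36],[0,0,-0.8,0,36],[0,0,-0.8,0,36],[0,0,-0.5,0,36],[0,0,-0.3,0,36]]'
python3 -m inch '[[0,0,0,0,36],[0,0,0,0,28],[0,0,0,0,18],[0,0,0,0,18],[0,0,0,0,18]]'
python3 -m inch '[[0,0,0.3,0,18],[0,0,0.6,0,18],[0,0,0.8,0,18],[0,0,0.8,0,18],[0,0,0.5,0,18]]'
python3 - <<'E'
from wt import *
st();s=snap('top');C=cloud(s);hsv=cv2.cvtColor(s['pixels'],cv2.COLOR_RGB2HSV)
m=(hsv[...,1]<45)&(hsv[...,2]>90)&(C[...,2]<.04)&(C[...,2]>-.02)&(C[...,0]<.7)&(C[...,0]>.3)&(C[...,1]<-.2)
nn,l,stt,_=cv2.connectedComponentsWithStats(m.astype(np.uint8));i=1+stt[1:,4].argmax();print('tray',rect(C[l==i]))
E
```

```text
clock: 21.9
tool_pos: [0.529, 0.1013, 0.228]
eef_rot: [0.631, 0.776, 0.0, -0.0]
contact_force: [0.3, -0.5, -0.2]
opening: 0.407
clock: 22.4
tool_pos: [0.5287, 0.1113, 0.1545]
eef_rot: [0.631, 0.776, -0.001, -0.0]
contact_force: [-0.1, 0.9, 0.5]
opening: 0.409
clock: 22.9
tool_pos: [0.5292, 0.1114, 0.1559]
eef_rot: [0.631, 0.776, 0.0, 0.0]
contact_force: [-0.4, 0.4, 0.8]
opening: 0.24
clock: 23.4
tool_pos: [0.5293, 0.1113, 0.2319]
eef_rot: [0.631, 0.776, 0.001, 0.0]
contact_force: [0.5, -0.6, -3.2]
opening: 0.238
t 23.4 p [0.5293 0.1113 0.2319] yax [0.979 0.204 0.001] zax [ 0.001  0.    -1.   ] F [ 0.5 -0.6 -3.2] open 21.0
tray (array([ 0.5044, -0.3735]), array([149.3, 218.8]), 88.36)
```

```bash
python3 -m inch '[[0.0745,-0.948,0,0,18],[0.0745,-0.948,0,0,18],[0.0745,-0.948,0,0,18],[0.0745,-0.948,0,0,18],[0.0745,-0.948,0,0,18]]'
python3 -m inch '[[0.0745,-0.948,0,0,18],[0.0745,-0.948,0,0,18],[0.0745,-0.948,0,0,18],[0.0745,-0.948,0,0,18],[0.0745,-0.948,0,0,18]]'
python3 -m inch '[[0.0745,-0.948,0,0,18],[0.0745,-0.948,0,0,18],[0.0745,-0.948,0,0,18],[0.0745,-0.948,0,0,18],[0.0745,-0.948,0,0,18]]'
python3 -m inch '[[0.0745,-0.948,0,0,18],[0.0745,-0.948,0,0,18],[0.0745,-0.948,0,0,18],[0.0745,-0.948,0,0,18],[0.0745,-0.948,0,0,18]]'
python3 -m inch '[[0.0745,-0.948,0,0,18],[0.0745,-0.948,0,0,18],[0,0,-0.8,0,18],[0,0,-1,0,18],[0,0,-1,0,18]]'
python3 -m inch '[[0,0,-1,0,18],[0,0,-1,0,18],[0,0,-0.7,0,18],[0,0,-0.3,0,18],[0,0,0,0,18]]'
python3 -m inch '[[0,0,-0.2,0,18],[0,0,-0.2,0,18],[0,0,-0.1,0,18],[0,0,0,0,18]]'
python3 -c "from h import *;st()"
```

```text
clock: 23.95
tool_pos: [0.5379, -0.0084, 0.2299]
eef_rot: [0.631, 0.776, -0.0, -0.0]
contact_force: [-0.5, -0.6, -3.5]
opening: 0.241
clock: 24.45
tool_pos: [0.5471, -0.1268, 0.2298]
eef_rot: [0.631, 0.776, -0.0, -0.001]
contact_force: [0.6, 0.5, -3.3]
opening: 0.238
clock: 24.95
tool_pos: [0.5564, -0.2452, 0.2296]
eef_rot: [0.631, 0.776, -0.0, -0.001]
contact_force: [0.4, -0.5, -3.0]
opening: 0.244
clock: 25.45
tool_pos: [0.5656, -0.3636, 0.2293]
eef_rot: [0.631, 0.776, -0.0, -0.001]
contact_force: [-0.2, 0.3, -3.4]
opening: 0.236
clock: 25.95
tool_pos: [0.5694, -0.4102, 0.1587]
eef_rot: [0.631, 0.776, -0.0, -0.001]
contact_force: [-0.7, 0.3, -3.5]
opening: 0.238
clock: 26.45
tool_pos: [0.5694, -0.4098, 0.0842]
eef_rot: [0.631, 0.776, -0.0, -0.001]
contact_force: [-0.5, -0.6, -2.5]
opening: 0.24
clock: 26.85
tool_pos: [0.5699, -0.4101, 0.0729]
eef_rot: [0.631, 0.776, -0.0, -0.0]
contact_force: [-0.4, -0.9, -2.9]
opening: 0.245
t 26.85 p [ 0.5699 -0.4101  0.0729] yax [ 0.979  0.204 -0.   ] zax [-0.  0. -1.] F [-0.4 -0.9 -2.9] open 21.6
```

```bash
python3 -m inch '[[0,0,-0.1,0,18],[0,0,-0.08,0,18],[0,0,0,0,18]]'
python3 -m inch '[[0,0,-0.06,0,18],[0,0,0,0,18],[0,0,0,0,18]]'
```

```text
clock: 27.15
tool_pos: [0.5699, -0.41, 0.0682]
eef_rot: [0.631, 0.776, -0.0, -0.0]
contact_force: [0.0, 1.1, -3.4]
opening: 0.244
clock: 27.45
tool_pos: [0.5701, -0.4104, 0.0678]
eef_rot: [0.631, 0.776, -0.0, 0.0]
contact_force: [-2.6, 0.8, 3.8]
opening: 0.248
```

```bash
python3 -m inch '[[0,0,0,0,26],[0,0,0,0,32],[0,0,0,0,36],[0,0,0.4,0,36],[0,0,0.8,0,36]]'
python3 -m inch '[[0,0,1,0,36],[0,0,1,0,36],[0,0,1,0,36],[0,0,1,0,36],[0,0,0,0,36]]'
python3 -m inch '[[-0.148,0.96,0,0,36],[-0.148,0.96,0,0,36],[-0.148,0.96,0,0,36],[-0.148,0.96,0,0,36],[-0.148,0.96,0,0,36]]'
python3 -m inch '[[-0.148,0.96,0,0,36],[-0.148,0.96,0,0,36],[-0.148,0.96,0,0,36],[-0.148,0.96,0,0,36],[-0.148,0.96,0,0,36]]'
python3 -m inch '[[0,0,-0.8,0,36],[0,0,-0.8,0,36],[0,0,-0.8,0,36],[0,0,-0.3,0,36],[0,0,0,0,36]]'
python3 - <<'E'
from wt import *
st();s=snap('scene');knobs(s,.055,.076,(.5,-.45),(.65,-.36));knobs(s,.02,.045,(.5,-.45),(.65,-.36))
E
```

```text
clock: 27.95
tool_pos: [0.5692, -0.4095, 0.0965]
eef_rot: [0.631, 0.776, -0.0, -0.001]
contact_force: [0.2, 0.1, 0.9]
opening: 0.405
clock: 28.45
tool_pos: [0.5729, -0.4109, 0.2031]
eef_rot: [0.631, 0.776, 0.001, 0.005]
contact_force: [0.4, 0.0, -0.3]
opening: 0.408
clock: 28.95
tool_pos: [0.5512, -0.2891, 0.1973]
eef_rot: [0.631, 0.776, 0.0, 0.0]
contact_force: [0.1, -0.5, -0.2]
opening: 0.409
clock: 29.45
tool_pos: [0.5328, -0.1691, 0.1974]
eef_rot: [0.631, 0.776, 0.0, 0.0]
contact_force: [1.3, 0.4, 0.0]
opening: 0.406
clock: 29.95
tool_pos: [0.5325, -0.1699, 0.1289]
eef_rot: [0.631, 0.776, -0.0, -0.001]
contact_force: [-0.2, -0.7, 0.4]
opening: 0.409
t 29.95 p [ 0.5325 -0.1699  0.1289] yax [ 0.979  0.204 -0.001] zax [-0.002  0.    -1.   ] F [-0.2 -0.7  0.4] open 36.1
[160.5 219.9] 37 (array([ 0.5711, -0.4089]), array([21.3, 16.1]), 5.8) mean [ 0.5718 -0.4087  0.0613] [111. 102.  88.]
[154.6 213.9] 7 (array([ 0.5192, -0.4439]), array([18. ,  3.6]), 6.18) mean [ 0.5185 -0.4438  0.0218] [113. 102.  88.]
[163.1 226.8] 109 (array([ 0.5739, -0.4072]), array([35. , 38.2]), 27.54) mean [ 0.5785 -0.4055  0.0338] [118. 106.  87.]
[151.8 226. ] 8 (array([ 0.5656, -0.4465]), array([ 3.7, 23.7]), 85.61) mean [ 0.5656 -0.4458  0.0213] [112. 102.  89.]
[169.3 238.1] 7 (array([ 0.6129, -0.3842]), array([15.7,  3.6]), 87.28) mean [ 0.6121 -0.3846  0.021 ] [106.  97.  85.]
```

White stands in the tray. Picking yellow.

```bash
python3 -m inch '[[0,0,-0.7,0,36],[0,0,-0.7,0,36],[0,0,-0.6,0,36],[0,0,-0.4,0,36],[0,0,0,0,36]]'
python3 -m inch '[[0,0,0,0,28],[0,0,0,0,18],[0,0,0,0,18],[0,0,0,0,18]]'
python3 -m inch '[[0,0,0.4,0,18],[0,0,0.8,0,18],[0,0,0.8,0,18],[0,0,0.8,0,18],[0,0,0,0,18]]'
python3 -m inch '[[0,0,0.8,0,18],[0,0,0.8,0,18],[0,0,0.9,0,18],[0,0,0,0,18]]'
```

```text
clock: 30.5
tool_pos: [0.533, -0.17, 0.0692]
eef_rot: [0.631, 0.776, -0.0, -0.0]
contact_force: [-0.3, -0.6, 0.1]
opening: 0.408
clock: 30.9
tool_pos: [0.5323, -0.1706, 0.0701]
eef_rot: [0.631, 0.776, -0.001, -0.0]
contact_force: [-4.0, -1.6, 6.9]
opening: 0.245
clock: 31.4
tool_pos: [0.5352, -0.17, 0.1419]
eef_rot: [0.631, 0.776, 0.002, 0.002]
contact_force: [0.3, -0.2, -5.0]
opening: 0.239
clock: 31.8
tool_pos: [0.5348, -0.17, 0.2036]
eef_rot: [0.631, 0.776, 0.001, 0.002]
contact_force: [0.7, 0.3, -4.7]
opening: 0.24
```

```bash
python3 -m inch '[[-0.013,0.942,0,0,18],[-0.013,0.942,0,0,18],[-0.013,0.942,0,0,18],[-0.013,0.942,0,0,18],[-0.013,0.942,0,0,18]]'
python3 -m inch '[[-0.013,0.942,0,0,18],[-0.013,0.942,0,0,18],[-0.013,0.942,0,0,18],[-0.013,0.942,0,0,18],[-0.013,0.942,0,0,18]]'
python3 -m inch '[[-0.013,0.942,0,0,18],[-0.013,0.942,0,0,18],[0,0,0,0,18],[0,0,0,0,18],[0,0,0,0,18]]'
python3 -m inch '[[0,0,-0.5,0,18],[0,0,-0.5,0,18],[0,0,-0.35,0,18],[0,0,-0.1,0,18],[0,0,0,0,18]]'
python3 -m inch '[[0,0,-0.1,0,18],[0,0,-0.1,0,18],[0,0,-0.1,0,18],[0,0,0,0,18],[0,0,0,0,18]]'
```

```text
clock: 32.3
tool_pos: [0.5306, -0.0515, 0.2002]
eef_rot: [0.631, 0.776, -0.001, -0.001]
contact_force: [0.2, 0.2, -4.9]
opening: 0.24
clock: 32.8
tool_pos: [0.529, 0.0662, 0.2002]
eef_rot: [0.631, 0.776, -0.001, -0.001]
contact_force: [-0.3, -0.3, -4.5]
opening: 0.24
clock: 33.3
tool_pos: [0.5287, 0.1111, 0.2009]
eef_rot: [0.631, 0.775, -0.001, -0.0]
contact_force: [-0.4, -0.0, -5.6]
opening: 0.24
clock: 33.8
tool_pos: [0.5288, 0.1123, 0.165]
eef_rot: [0.631, 0.776, -0.001, -0.0]
contact_force: [0.5, 0.2, -4.8]
opening: 0.245
clock: 34.3
tool_pos: [0.5294, 0.1127, 0.1585]
eef_rot: [0.631, 0.776, 0.0, 0.0]
contact_force: [-0.8, -0.7, -2.3]
opening: 0.243
```

```bash
python3 -m inch '[[0,0,-0.1,0,18],[0,0,-0.1,0,18],[0,0,0,0,18],[0,0,0,0,18],[0,0,0,0,18]]'
python3 -c "
from h import *
st();C=cloud(snap('scene'));m=(abs(C[...,2]-.095)<.02)&(np.hypot(C[...,0]-.529,C[...,1]-.1125)<.068)&(np.hypot(C[...,0]-.529,C[...,1]-.1125)>.045);print('pan z',np.median(C[m][:,2]))"
```

```text
clock: 34.8
tool_pos: [0.5293, 0.1127, 0.1534]
eef_rot: [0.631, 0.776, 0.0, 0.0]
contact_force: [0.3, 0.7, 0.5]
opening: 0.237
t 34.8 p [0.5293 0.1127 0.1534] yax [0.979 0.204 0.001] zax [ 0.001  0.    -1.   ] F [0.3 0.7 0.5] open 20.9
pan z 0.0860144091720858
```

```bash
python3 -m inch '[[0,0,0,0,25],[0,0,0,0,30],[0,0,0,0,36],[0,0,0,0,36],[0,0,0,0,36]]'
python3 -m inch '[[0,0,0.3,0,36],[0,0,0.6,0,36],[0,0,0.8,0,36],[0,0,0.8,0,36],[0,0,0.5,0,36]]'
python3 -m inch '[[0,-1,0,0,36],[0,-1,0,0,36],[0,-1,0,0,36],[0,-1,0,0,36],[0,0,0,0,36]]'
python3 -m inch '[[0,0,0,0,36],[0,0,0,0,36],[0,0,0,0,36],[0,0,0,0,36],[0,0,0,0,36]]'
python3 - <<'E'
from wt import *
st()
for n in('top','scene'):
    s=snap(n);print(n);knobs(s,.138,.17,(.47,.05),(.59,.17))
    C=cloud(s);z=C[...,2];q=np.hypot(C[...,0]-.529,C[...,1]-.1125);m=(abs(z-.09)<.02)&(q<.068)&(q>.045);print('pan z',np.median(z[m]))
E
```

```text
clock: 35.35
tool_pos: [0.5292, 0.1125, 0.1533]
eef_rot: [0.631, 0.776, 0.0, 0.0]
contact_force: [0.8, 0.2, -0.4]
opening: 0.413
clock: 35.85
tool_pos: [0.5297, 0.1128, 0.2301]
eef_rot: [0.631, 0.776, 0.001, 0.001]
contact_force: [-1.0, -0.2, 0.2]
opening: 0.407
clock: 36.35
tool_pos: [0.5288, 0.0079, 0.2279]
eef_rot: [0.633, 0.774, -0.002, 0.001]
contact_force: [-0.2, 0.1, 0.4]
opening: 0.409
clock: 36.85
tool_pos: [0.5292, 0.0132, 0.2283]
eef_rot: [0.63, 0.776, 0.0, -0.0]
contact_force: [-0.3, -0.2, -0.9]
opening: 0.404
t 36.85 p [0.5292 0.0132 0.2283] yax [0.979 0.205 0.   ] zax [ 0.  0. -1.] F [-0.3 -0.2 -0.9] open 35.6
top
[180.8 175.7] 39 (array([0.5283, 0.1121]), array([19. , 18.6]), 57.45) mean [0.5287 0.1121 0.1494] [141. 130. 114.]
pan z 0.08990220495186729
scene
[333.5 188.1] 46 (array([0.5327, 0.1118]), array([20.7, 21. ]), 30.72) mean [0.5338 0.1117 0.1453] [109. 100.  84.]
pan z 0.08664201282810968
```

Yellow is centred and settled. Picking it up for tray slot B (0.572, -0.340).

```bash
python3 -m inch '[[0,1,0,0,36],[0,1,0,0,36],[0,1,0,0,36],[0,1,0,0,36],[0,0,-0.5,0,36]]'
python3 -m inch '[[0,0,-0.8,0,36],[0,0,-0.8,0,36],[0,0,-0.5,0,36],[0,0,-0.38,0,36],[0,0,0,0,36]]'
python3 -m inch '[[0,0,0,0,30],[0,0,0,0,18],[0,0,0,0,18],[0,0,0,0,18]]'
python3 -m inch '[[0,0,0.3,0,18],[0,0,0.6,0,18],[0,0,0.8,0,18],[0,0,0.8,0,18],[0,0,0.5,0,18]]'
python3 - <<'E'
from wt import *
st();s=snap('top');C=cloud(s);hsv=cv2.cvtColor(s['pixels'],cv2.COLOR_RGB2HSV)
m=(hsv[...,1]<45)&(hsv[...,2]>90)&(C[...,2]<.04)&(C[...,2]>-.02)&(C[...,0]<.7)&(C[...,0]>.3)&(C[...,1]<-.2)
nn,l,stt,_=cv2.connectedComponentsWithStats(m.astype(np.uint8));i=1+stt[1:,4].argmax();print('tray',rect(C[l==i]))
E
```

```text
clock: 37.45
tool_pos: [0.53, 0.1179, 0.2172]
eef_rot: [0.629, 0.778, 0.003, 0.0]
contact_force: [-0.2, -0.1, -0.6]
opening: 0.403
clock: 37.95
tool_pos: [0.5286, 0.1119, 0.1526]
eef_rot: [0.631, 0.776, -0.001, -0.0]
contact_force: [-0.7, -0.2, 0.9]
opening: 0.408
clock: 38.35
tool_pos: [0.5293, 0.1126, 0.1542]
eef_rot: [0.631, 0.776, 0.0, 0.0]
contact_force: [0.6, 0.4, 0.0]
opening: 0.237
clock: 38.85
tool_pos: [0.5292, 0.1125, 0.23]
eef_rot: [0.631, 0.776, 0.0, 0.0]
contact_force: [-0.2, -0.0, -4.6]
opening: 0.241
t 38.85 p [0.5292 0.1125 0.23  ] yax [0.979 0.204 0.001] zax [ 0.001  0.    -1.   ] F [-0.2 -0.  -4.6] open 21.2
tray (array([ 0.5042, -0.3733]), array([148.9, 219.2]), 88.27)
```

```bash
python3 -m inch '[[0.086,-0.905,0,0,18],[0.086,-0.905,0,0,18],[0.086,-0.905,0,0,18],[0.086,-0.905,0,0,18],[0.086,-0.905,0,0,18]]'
python3 -m inch '[[0.086,-0.905,0,0,18],[0.086,-0.905,0,0,18],[0.086,-0.905,0,0,18],[0.086,-0.905,0,0,18],[0.086,-0.905,0,0,18]]'
python3 -m inch '[[0.086,-0.905,0,0,18],[0.086,-0.905,0,0,18],[0.086,-0.905,0,0,18],[0.086,-0.905,0,0,18],[0.086,-0.905,0,0,18]]'
python3 -m inch '[[0.086,-0.905,0,0,18],[0.086,-0.905,0,0,18],[0.086,-0.905,0,0,18],[0.086,-0.905,0,0,18],[0.086,-0.905,0,0,18]]'
python3 -m inch '[[0,0,-0.8,0,18],[0,0,-1,0,18],[0,0,-1,0,18],[0,0,-1,0,18],[0,0,-1,0,18]]'
python3 -m inch '[[0,0,-0.7,0,18],[0,0,-0.4,0,18],[0,0,-0.2,0,18],[0,0,-0.15,0,18],[0,0,0,0,18]]'
python3 -m inch '[[0,0,-0.08,0,18],[0,0,-0.07,0,18],[0,0,0,0,18]]'
```

```text
clock: 39.4
tool_pos: [0.5393, -0.0018, 0.228]
eef_rot: [0.631, 0.776, -0.001, -0.001]
contact_force: [0.4, -0.6, -4.3]
opening: 0.244
clock: 39.9
tool_pos: [0.55, -0.1149, 0.2279]
eef_rot: [0.631, 0.776, -0.001, -0.001]
contact_force: [0.1, -0.4, -4.7]
opening: 0.24
clock: 40.4
tool_pos: [0.5606, -0.2279, 0.2277]
eef_rot: [0.631, 0.776, -0.001, -0.001]
contact_force: [0.9, -0.7, -4.9]
opening: 0.242
clock: 40.9
tool_pos: [0.5713, -0.3408, 0.2274]
eef_rot: [0.631, 0.776, -0.0, -0.001]
contact_force: [1.7, -0.6, -4.0]
opening: 0.242
clock: 41.4
tool_pos: [0.5712, -0.3399, 0.1066]
eef_rot: [0.631, 0.776, -0.0, -0.001]
contact_force: [0.1, -0.0, -4.5]
opening: 0.241
clock: 41.9
tool_pos: [0.5725, -0.3401, 0.0729]
eef_rot: [0.631, 0.776, 0.0, 0.0]
contact_force: [-0.6, 0.1, -4.4]
opening: 0.239
clock: 42.2
tool_pos: [0.5724, -0.34, 0.069]
eef_rot: [0.631, 0.776, 0.0, 0.0]
contact_force: [-0.4, -0.7, -4.7]
opening: 0.239
```

```bash
python3 -m inch '[[0,0,-0.07,0,18],[0,0,0,0,18],[0,0,0,0,18]]'
python3 -m inch '[[0,0,0,0,26],[0,0,0,0,32],[0,0,0,0,36],[0,0,0.4,0,36],[0,0,0.8,0,36]]'
python3 -m inch '[[0,0,1,0,36],[0,0,1,0,36],[0,0,1,0,36],[0,0,1,0,36],[0,0,0,0,36]]'
python3 -m inch '[[-0.212,0.946,0,0,36],[-0.212,0.946,0,0,36],[-0.212,0.946,0,0,36],[-0.212,0.946,0,0,36],[-0.212,0.946,0,0,36]]'
python3 -m inch '[[-0.212,0.946,0,0,36],[-0.212,0.946,0,0,36],[-0.212,0.946,0,0,36],[-0.212,0.946,0,0,36],[-0.212,0.946,0,0,36]]'
python3 -m inch '[[0,0,-0.8,0,36],[0,0,-0.8,0,36],[0,0,-0.8,0,36],[0,0,-0.3,0,36],[0,0,0,0,36]]'
python3 - <<'E'
from wt import *
st();s=snap('scene');knobs(s,.055,.076,(.5,-.45),(.65,-.3))
E
```

```text
clock: 42.5
tool_pos: [0.5724, -0.3399, 0.0688]
eef_rot: [0.631, 0.776, -0.0, 0.0]
contact_force: [-4.0, 1.1, 6.0]
opening: 0.24
clock: 43.0
tool_pos: [0.5713, -0.3396, 0.0964]
eef_rot: [0.631, 0.776, -0.0, -0.001]
contact_force: [0.1, 0.1, -0.1]
opening: 0.407
clock: 43.5
tool_pos: [0.5747, -0.3405, 0.2015]
eef_rot: [0.631, 0.776, 0.001, 0.004]
contact_force: [-0.4, 0.8, -0.4]
opening: 0.407
clock: 44.0
tool_pos: [0.545, -0.2208, 0.1965]
eef_rot: [0.631, 0.776, -0.0, -0.0]
contact_force: [0.3, 0.4, -0.1]
opening: 0.407
clock: 44.5
tool_pos: [0.5186, -0.1026, 0.1966]
eef_rot: [0.631, 0.776, -0.0, -0.0]
contact_force: [1.0, 0.7, 0.0]
opening: 0.409
clock: 45.0
tool_pos: [0.5184, -0.1034, 0.1285]
eef_rot: [0.631, 0.776, -0.001, -0.001]
contact_force: [-0.0, 0.0, 0.4]
opening: 0.407
t 45.0 p [ 0.5184 -0.1034  0.1285] yax [ 0.979  0.204 -0.002] zax [-0.002  0.    -1.   ] F [-0.   0.   0.4] open 35.8
[160.6 219.9] 38 (array([ 0.5716, -0.4084]), array([17.8, 20.4]), 87.67) mean [ 0.5718 -0.4082  0.0613] [114. 105.  90.]
[183.4 220.7] 37 (array([ 0.5753, -0.3381]), array([19.3, 19.1]), 54.86) mean [ 0.5758 -0.3385  0.0601] [105.  96.  81.]
```

Both stand in the tray. Now red, with a bit more grip force.

```bash
python3 -m inch '[[0,0,-0.7,0,36],[0,0,-0.7,0,36],[0,0,-0.6,0,36],[0,0,-0.4,0,36],[0,0,0,0,36]]' 28
python3 -m inch '[[0,0,0,0,28],[0,0,0,0,18],[0,0,0,0,18],[0,0,0,0,18]]'
python3 -m inch '[[0,0,0.4,0,18],[0,0,0.8,0,18],[0,0,0.8,0,18],[0,0,0.8,0,18],[0,0,0,0,18]]'
python3 -m inch '[[0,0,0.8,0,18],[0,0,0.8,0,18],[0,0,0.9,0,18],[0,0,0,0,18],[0,0,0,0,18]]'
```

```text
clock: 45.55
tool_pos: [0.5191, -0.1034, 0.0691]
eef_rot: [0.631, 0.776, -0.0, -0.0]
contact_force: [-0.6, -0.5, -0.6]
opening: 0.408
clock: 45.95
tool_pos: [0.5176, -0.104, 0.0701]
eef_rot: [0.631, 0.776, -0.001, -0.001]
contact_force: [-5.1, 0.7, 6.2]
opening: 0.24
clock: 46.45
tool_pos: [0.5212, -0.1035, 0.1418]
eef_rot: [0.631, 0.776, 0.002, 0.002]
contact_force: [0.6, -0.1, -7.4]
opening: 0.24
clock: 46.95
tool_pos: [0.5188, -0.1037, 0.2011]
eef_rot: [0.631, 0.776, -0.0, -0.0]
contact_force: [0.2, 0.3, -7.3]
opening: 0.242
```

```bash
python3 -m inch '[[0.04,0.864,0,0,18],[0.04,0.864,0,0,18],[0.04,0.864,0,0,18],[0.04,0.864,0,0,18],[0.04,0.864,0,0,18]]'
python3 -m inch '[[0.04,0.864,0,0,18],[0.04,0.864,0,0,18],[0.04,0.864,0,0,18],[0.04,0.864,0,0,18],[0.04,0.864,0,0,18]]'
python3 -m inch '[[0,0,0,0,18],[0,0,0,0,18],[0,0,-0.4,0,18],[0,0,-0.5,0,18],[0,0,-0.35,0,18]]'
python3 -m inch '[[0,0,-0.15,0,18],[0,0,-0.1,0,18],[0,0,-0.1,0,18],[0,0,-0.1,0,18],[0,0,0,0,18]]'
python3 -m inch '[[0,0,-0.1,0,18],[0,0,-0.1,0,18],[0,0,-0.06,0,18],[0,0,0,0,18],[0,0,0,0,18]]'
python3 -c "
from h import *
st();C=cloud(snap('scene'));m=(abs(C[...,2]-.09)<.025)&(np.hypot(C[...,0]-.529,C[...,1]-.1125)<.068)&(np.hypot(C[...,0]-.529,C[...,1]-.1125)>.045);print('pan z',np.median(C[m][:,2]))"
```

```text
clock: 47.45
tool_pos: [0.5231, 0.0051, 0.2]
eef_rot: [0.631, 0.776, -0.001, -0.001]
contact_force: [-0.0, 0.0, -6.9]
opening: 0.241
clock: 47.95
tool_pos: [0.5281, 0.1129, 0.1999]
eef_rot: [0.631, 0.776, -0.001, -0.001]
contact_force: [0.5, 0.5, -7.1]
opening: 0.236
clock: 48.45
tool_pos: [0.5284, 0.1112, 0.1688]
eef_rot: [0.631, 0.775, -0.001, -0.0]
contact_force: [0.1, 0.0, -6.8]
opening: 0.24
clock: 48.95
tool_pos: [0.5292, 0.1125, 0.1596]
eef_rot: [0.631, 0.776, 0.0, 0.0]
contact_force: [-0.8, -0.1, -4.7]
opening: 0.237
clock: 49.45
tool_pos: [0.5294, 0.1125, 0.1532]
eef_rot: [0.631, 0.776, 0.0, 0.0]
contact_force: [-1.6, -0.5, -2.3]
opening: 0.237
t 49.45 p [0.5294 0.1125 0.1532] yax [0.979 0.204 0.   ] zax [ 0.  0. -1.] F [-1.6 -0.5 -2.3] open 20.9
pan z 0.08584282713619823
```

```bash
python3 -m inch '[[0,0,-0.08,0,18],[0,0,-0.08,0,18],[0,0,-0.06,0,18],[0,0,0,0,18],[0,0,0,0,18]]'
python3 -c "
from h import *
st();C=cloud(snap('scene'));m=(abs(C[...,2]-.09)<.025)&(np.hypot(C[...,0]-.529,C[...,1]-.1125)<.068)&(np.hypot(C[...,0]-.529,C[...,1]-.1125)>.045);print('pan z',np.median(C[m][:,2]))"
```

```text
clock: 50.0
tool_pos: [0.5294, 0.1125, 0.1476]
eef_rot: [0.631, 0.776, 0.0, 0.0]
contact_force: [-0.6, -0.5, 0.7]
opening: 0.243
t 50.0 p [0.5294 0.1125 0.1476] yax [0.979 0.204 0.   ] zax [ 0.  0. -1.] F [-0.6 -0.5  0.7] open 21.4
pan z 0.08021890761001227
```

Balanced at 17 mm sink. Releasing.

```bash
python3 -m inch '[[0,0,0,0,25],[0,0,0,0,30],[0,0,0,0,36],[0,0,0,0,36],[0,0,0,0,36]]'
python3 -m inch '[[0,0,0.3,0,36],[0,0,0.6,0,36],[0,0,0.8,0,36],[0,0,0.8,0,36],[0,0,0.7,0,36]]'
python3 -m inch '[[0,-1,0,0,36],[0,-1,0,0,36],[0,-1,0,0,36],[0,-1,0,0,36],[0,0,0,0,36]]'
python3 -m inch '[[0,0,0,0,36],[0,0,0,0,36],[0,0,0,0,36],[0,0,0,0,36],[0,0,0,0,36]]'
python3 - <<'E'
from wt import *
st()
for n in('top','scene'):
    s=snap(n);print(n);knobs(s,.13,.17,(.47,.05),(.59,.17))
    C=cloud(s);z=C[...,2];q=np.hypot(C[...,0]-.529,C[...,1]-.1125);m=(abs(z-.09)<.025)&(q<.068)&(q>.045);print('pan z',np.median(z[m]))
E
```

```text
clock: 50.55
tool_pos: [0.5293, 0.1127, 0.1475]
eef_rot: [0.631, 0.776, 0.0, 0.0]
contact_force: [-0.1, -0.2, 0.1]
opening: 0.408
clock: 51.05
tool_pos: [0.5293, 0.1127, 0.229]
eef_rot: [0.631, 0.776, 0.0, 0.0]
contact_force: [-0.3, 0.2, 0.3]
opening: 0.406
clock: 51.55
tool_pos: [0.529, 0.008, 0.2276]
eef_rot: [0.633, 0.774, -0.001, 0.001]
contact_force: [0.4, -0.3, 0.4]
opening: 0.41
clock: 52.05
tool_pos: [0.5292, 0.0132, 0.2275]
eef_rot: [0.631, 0.776, 0.0, -0.0]
contact_force: [-0.5, 0.5, 0.5]
opening: 0.407
t 52.05 p [0.5292 0.0132 0.2275] yax [0.979 0.205 0.   ] zax [ 0.  0. -1.] F [-0.5  0.5  0.5] open 35.9
top
[181.1 175.8] 43 (array([0.5288, 0.1118]), array([18.5, 20.5]), 2.91) mean [0.5291 0.1119 0.143 ] [136. 121. 110.]
pan z 0.08375256871147951
scene
[333. 190.] 45 (array([0.5337, 0.1116]), array([18.5, 18.7]), 83.55) mean [0.5351 0.1113 0.1383] [107.  97.  82.]
pan z 0.0803590203328498
```

```bash
python3 -m inch '[[0,1,0,0,36],[0,1,0,0,36],[0,1,0,0,36],[0,1,0,0,36],[0,0,-0.5,0,36]]'
python3 -m inch '[[0,0,-0.8,0,36],[0,0,-0.8,0,36],[0,0,-0.7,0,36],[0,0,-0.4,0,36],[0,0,0,0,36]]'
python3 -m inch '[[0,0,0,0,30],[0,0,0,0,18],[0,0,0,0,18],[0,0,0,0,18]]'
python3 -m inch '[[0,0,0.3,0,18],[0,0,0.6,0,18],[0,0,0.8,0,18],[0,0,0.8,0,18],[0,0,0.7,0,18]]'
python3 - <<'E'
from wt import *
st();s=snap('top');C=cloud(s);hsv=cv2.cvtColor(s['pixels'],cv2.COLOR_RGB2HSV)
m=(hsv[...,1]<45)&(hsv[...,2]>90)&(C[...,2]<.04)&(C[...,2]>-.02)&(C[...,0]<.7)&(C[...,0]>.3)&(C[...,1]<-.2)
nn,l,stt,_=cv2.connectedComponentsWithStats(m.astype(np.uint8));i=1+stt[1:,4].argmax();print('tray',rect(C[l==i]))
E
```

```text
clock: 52.65
tool_pos: [0.53, 0.1179, 0.2163]
eef_rot: [0.629, 0.778, 0.003, 0.0]
contact_force: [0.7, 0.2, 0.3]
opening: 0.408
clock: 53.15
tool_pos: [0.5283, 0.1115, 0.146]
eef_rot: [0.631, 0.776, -0.001, -0.001]
contact_force: [-0.9, -0.5, 0.7]
opening: 0.41
clock: 53.55
tool_pos: [0.5294, 0.1125, 0.148]
eef_rot: [0.631, 0.776, 0.0, 0.0]
contact_force: [-0.1, 0.8, 0.8]
opening: 0.238
clock: 54.05
tool_pos: [0.5282, 0.112, 0.2279]
eef_rot: [0.631, 0.776, -0.001, -0.001]
contact_force: [-1.8, -0.2, -7.8]
opening: 0.236
t 54.05 p [0.5282 0.112  0.2279] yax [ 0.979  0.204 -0.002] zax [-0.002 -0.001 -1.   ] F [-1.8 -0.2 -7.8] open 20.8
tray (array([ 0.5046, -0.3738]), array([150.6, 219.7]), 88.28)
```

```bash
python3 -m inch '[[-0.174,-0.901,0,0,18],[-0.174,-0.901,0,0,18],[-0.174,-0.901,0,0,18],[-0.174,-0.901,0,0,18],[-0.174,-0.901,0,0,18]]'
python3 -m inch '[[-0.174,-0.901,0,0,18],[-0.174,-0.901,0,0,18],[-0.174,-0.901,0,0,18],[-0.174,-0.901,0,0,18],[-0.174,-0.901,0,0,18]]'
python3 -m inch '[[-0.174,-0.901,0,0,18],[-0.174,-0.901,0,0,18],[-0.174,-0.901,0,0,18],[-0.174,-0.901,0,0,18],[-0.174,-0.901,0,0,18]]'
python3 -m inch '[[-0.174,-0.901,0,0,18],[-0.174,-0.901,0,0,18],[-0.174,-0.901,0,0,18],[-0.174,-0.901,0,0,18],[-0.174,-0.901,0,0,18]]'
python3 -m inch '[[0,0,-0.8,0,18],[0,0,-1,0,18],[0,0,-1,0,18],[0,0,-1,0,18],[0,0,-1,0,18]]'
python3 -m inch '[[0,0,-0.7,0,18],[0,0,-0.4,0,18],[0,0,-0.2,0,18],[0,0,-0.12,0,18],[0,0,0,0,18]]'
python3 -m inch '[[0,0,-0.06,0,18],[0,0,-0.06,0,18],[0,0,0,0,18]]'
```

```text
clock: 54.6
tool_pos: [0.5061, -0.0014, 0.2266]
eef_rot: [0.631, 0.776, -0.001, -0.001]
contact_force: [0.7, -0.0, -7.2]
opening: 0.238
clock: 55.1
tool_pos: [0.4844, -0.1138, 0.2267]
eef_rot: [0.631, 0.776, -0.001, -0.001]
contact_force: [0.1, -0.0, -7.1]
opening: 0.243
clock: 55.6
tool_pos: [0.4625, -0.2262, 0.2266]
eef_rot: [0.631, 0.776, -0.0, -0.001]
contact_force: [0.4, 0.8, -7.6]
opening: 0.237
clock: 56.1
tool_pos: [0.4407, -0.3386, 0.2264]
eef_rot: [0.631, 0.776, -0.0, -0.001]
contact_force: [0.2, -0.3, -7.1]
opening: 0.237
clock: 56.6
tool_pos: [0.4411, -0.3377, 0.1056]
eef_rot: [0.631, 0.776, -0.0, -0.001]
contact_force: [0.4, -1.0, -8.3]
opening: 0.241
clock: 57.1
tool_pos: [0.4424, -0.3381, 0.0722]
eef_rot: [0.631, 0.776, 0.0, 0.0]
contact_force: [0.2, -0.2, -7.0]
opening: 0.239
clock: 57.4
tool_pos: [0.4422, -0.3381, 0.0692]
eef_rot: [0.631, 0.776, 0.0, 0.0]
contact_force: [-0.5, 0.0, -8.3]
opening: 0.238
```

```bash
python3 -m inch '[[0,0,-0.07,0,18],[0,0,0,0,18],[0,0,0,0,18]]'
python3 -m inch '[[0,0,0,0,26],[0,0,0,0,32],[0,0,0,0,36],[0,0,0.4,0,36],[0,0,0.8,0,36]]'
python3 -m inch '[[0,0,1,0,36],[0,0,1,0,36],[0,0,1,0,36],[0,0,1,0,36],[0,0,1,0,36]]'
python3 -m inch '[[-0.4,0.9,0,0,36],[-0.4,0.9,0,0,36],[-0.4,0.9,0,0,36],[-0.4,0.9,0,0,36],[-0.4,0.9,0,0,36]]'
python3 -m inch '[[0,0.6,0,0,36],[0,0.6,0,0,36],[0,0,0,0,36],[0,0,0,0,36],[0,0,0,0,36]]'
python3 - <<'E'
from wt import *
st();s=snap('scene');save(s,'end.png',k=1.5)
for z in((.055,.076),):knobs(s,*z,(.4,-.5),(.65,-.25))
C=cloud(s);z=C[...,2];x=C[...,0];y=C[...,1]
q=np.hypot(x-.529,y-.1125);print('pan z',np.median(z[(q<.06)&(abs(z-.09)<.03)]))
m=(x>.34)&(x<.6)&(y>.24)&(y<.5)&(z>.007)&(z<.03)
nn,l,stt,_=cv2.connectedComponentsWithStats(m.astype(np.uint8));i=1+stt[1:,4].argmax();P=C[l==i]
print('cover',rect(P),np.percentile(P[:,2],[2,50,98]))
s=snap('top');C=cloud(s);hsv=cv2.cvtColor(s['pixels'],cv2.COLOR_RGB2HSV)
m=(hsv[...,1]<45)&(hsv[...,2]>90)&(C[...,2]<.04)&(C[...,2]>-.02)&(C[...,0]<.7)&(C[...,0]>.3)&(C[...,1]<-.2)
nn,l,stt,_=cv2.connectedComponentsWithStats(m.astype(np.uint8));i=1+stt[1:,4].argmax();print('tray',rect(C[l==i]))
E
```

```text
clock: 57.7
tool_pos: [0.4422, -0.338, 0.0687]
eef_rot: [0.631, 0.776, -0.0, 0.0]
contact_force: [-2.5, 2.2, 6.6]
opening: 0.239
clock: 58.2
tool_pos: [0.4416, -0.3376, 0.097]
eef_rot: [0.631, 0.776, -0.0, -0.001]
contact_force: [1.0, 0.4, 0.7]
opening: 0.407
clock: 58.7
tool_pos: [0.4421, -0.3378, 0.224]
eef_rot: [0.631, 0.776, 0.0, 0.0]
contact_force: [-0.1, -0.8, -0.7]
opening: 0.411
clock: 59.2
tool_pos: [0.3918, -0.2246, 0.223]
eef_rot: [0.631, 0.776, 0.0, 0.001]
contact_force: [0.4, 0.9, -0.5]
opening: 0.404
clock: 59.7
tool_pos: [0.3922, -0.1964, 0.2224]
eef_rot: [0.631, 0.775, -0.0, 0.0]
contact_force: [-0.4, 0.2, -0.2]
opening: 0.41
t 59.7 p [ 0.3922 -0.1964  0.2224] yax [0.979 0.203 0.   ] zax [ 0.    -0.001 -1.   ] F [-0.4  0.2 -0.2] open 36.1
[187.8 188.5] 35 (array([ 0.4464, -0.3363]), array([19.5, 20.8]), 88.28) mean [ 0.4469 -0.3367  0.0601] [109.  99.  84.]
[160.5 219.9] 36 (array([ 0.571, -0.409]), array([20.8, 16.2]), 4.12) mean [ 0.5716 -0.4087  0.0614] [114. 105.  90.]
[183.5 220.7] 37 (array([ 0.5759, -0.3381]), array([19.5, 18. ]), 68.74) mean [ 0.5763 -0.338   0.0607] [114. 104.  88.]
pan z 0.09709469544329291
cover (array([0.488 , 0.3521]), array([159.1, 173.9]), 85.93) [0.00710006 0.00924243 0.02614666]
tray (array([ 0.5055, -0.374 ]), array([148.5, 219.9]), 88.41)
```

View pics/end.png

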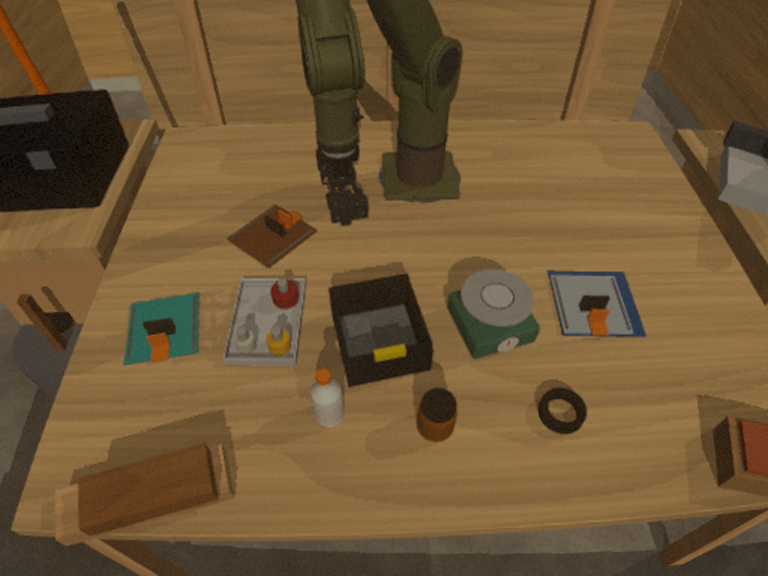

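In end.png the weights stand in the tray (red at (284,292), white at (245,335), yellow at (278,340)). The pan is empty and the bystanders are in place. The cover was knocked about 17 mm and lies flat at (595,303), about 20 mm off the mat's centre, which is inside the 40 mm limit. Handing in.

```bash
python3 -c "from plant import r; print(r.finish_job())"
```

```text
the job is handed in; nothing more can be done
None
```

The job is handed in at about 60 s of robot time. As far as my checks show, every step was met, but no verdict is reported.

**What I did:** I pinched the tab fully in, pivoted the clear cover to about 0.32 rad, drew it out from the lip and laid it on the mat. The white, yellow and red weights then went one after the other onto the scale pan and on to the tray. Blue was not in the case.

**On the pan:** each weight was lowered to its balance point before I let go, and settled at about 7, 11 and 17 mm of sink. Each stood within about 3 mm of the pan's centre.

**Last checks:**
- **Weights:** all three stand upright on the tray floor.
- **Pan:** back at its empty height.
- **Cover:** flat on the mat. It moved about 17 mm after I put it down, with the robot not near it. It now lies about 20 mm off the mat's centre (limit 40 mm), so I left it.
- **Bystanders:** the glue bottle, tape roll and screw jar look unmoved by eye. I did not measure them at the end.

The two cameras disagreed by up to about 5 mm in x (7 mm for the pan), so I used values between the two.

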